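Lock the forked key rest in its T-slot rail, then set and lock the stop dial

ROBOT

A 6-joint arm with a two-finger parallel gripper is mounted at the origin on the work surface. World frame = base frame: x ahead of the robot, y to its left, z up, the work surface at z = 0. Lengths are in m, angles in degrees, forces in N, time in s.
With the tool pointing down it reaches from about 0.4 to 0.825 m from the base axis. Payload 7 kg.
Tool frame: the origin (TCP) lies at the very end of the fingers, on their centre line; the grasp point (between the pads) lies 19 mm behind it; z points along the fingers, y is the direction in which the jaws open and shut (so a half turn about z gives the same grasp; the last joint's range is limited). The gripper opens to 88 mm and grips with 3 to 60 N. Pads are 19 mm wide; open, the fingers measure 130 mm over their backs; the gripper's body (78 mm by 193 mm) begins 47 mm behind the grasp point.
Start: joints at [83.772, 20.546, 0.682, 0, -70.136, -16.507], TCP at [0.261, 0.623, 0.227] pointing down, gripper open.
Joint ranges: [-176.03, 176.03], [-82.01, 121.73], [-58.28, 71.71], [-173.87, 95.51], [-174.79, -0.11], [-173.66, 173.66]. Speed limits (degrees/s): [136.94, 136.94, 172.46, 180, 180, 180].

INTERFACE

Orientations are given as [roll, pitch, yaw] about the fixed x, y, z axes, in that order (R = Rz(yaw) Ry(pitch) Rx(roll)).
In Python, from plant import ctrl, snapshot, workorder gives the robot as it stands. The module is installed in compiled form; this text tells all that it offers.
- The arm moves only by the shell command python3 -m creep 'ROWS'. ROWS is JSON, a list of rows, each a list of 5 numbers: the shift along the tool's x, y, z scaled (see below), then the turn about the tool's z scaled (see below), then the finger opening in mm, from 0 to 87.6. A call has exactly 8 rows; each row is the pose to reach, as a shift and turn from the pose commanded when the call began, along the tool's axes at that moment, turning the shorter way round; what a row does not reach only later rows make up. The controller multiplies each number of a shift by 0.1 m and each number of a turn by 180 degrees. A row lasts 1/12 s, in which the tool goes at most 41.7 mm and 7.16 degrees, less where a joint would pass 70% of its speed; a pose out of reach is approached as far as the arm can. A call with a number of a shift or a turn outside -1 to 1 is refused whole. A call with a gripper value outside its range is refused whole. The fingers move at their own pace and stop on an object; the grip force is fixed at half the most. Time passes only in rows, so rows that repeat a pose let the fingers close, or fill a call up. It gives the time, the measured TCP pose, the force and the opening at its end, in the units of the state.
- ctrl.get_obs(): the state, without advancing time (a new reading comes with each control period).
- snapshot(name): name is "scene" or "side" or "wrist"; returns a dict with "img" (480x640x3 uint8, blue, green, red), "camera_matrix" (3x3 intrinsics, pixels), "xyz" and "rotation" of the camera in the world. Camera axes: x right, y up, looking along -z (the intrinsics and any distortion apply to the point x, -y, -z); pixel columns grow to the right and rows downward; lengths in m; the calibration is good to about 2 mm. The wrist camera is an equidistant fisheye: a pixel r from the principal point sees the ray r / f radians off the axis. A picture is of the moment at which its call begins. There is no depth.
- workorder.close_job(): hands the job in, once; it reports no verdict.
The state is a dict: "clock": time; "joint_pos": joint angles; "qvel": joint speeds; "tau": joint torques, N m; "tool_pos": TCP position; "orientation": TCP orientation; "force": force on the tool from outside, world axes, zero at the start; "moment": the same for the moment, N m; "opening": finger opening in m.
Only numpy, scipy, OpenCV 4.12 (cv2) and the standard library are available. Lean on these libraries where they do the work, as an engineer would, in place of code of your own. Each camera call takes 0.05 s, during which the arm holds its last target.

TASK

Set up the key rest for the polishing wheel: take the forked rest from the wooden rack, lower its T-foot into the slot of the steel rail level with the small brass index clip, and twist it a quarter turn so the foot lies crosswise under the slot's lips. Then turn the bar knob of the stop dial until its pointer points straight at the brass setting clip on the dial's rim, and after that swing the peg of the lock ring under the knob clockwise (seen from above) to its stop, with the pointer still on the clip. Leave the round-headed spare and the other things on the bench where they are.

Things in the scene. Friction and masses are not known exactly. Their poses are not given: they have to be found in the camera images.
- rest: Forked key rest, loose steel, 120 g, 70 mm tall. Origin: underside of foot, centre; z up. T-foot 32 (x) by 14 (y) by 6 mm; round stem 12 mm across up to 26 mm; head block 34 (x) by 16 (y) mm from 26 to 52 mm up; two prongs at its x ends up to 70 mm. Grip across the 16 mm (along y), 40 mm up. Starts upright in either rack pocket, foot along rack x. A half turn about z looks the same.
- spare: Round-headed spare, same foot and stem as the rest but a 30 mm round head, 49 mm tall, origin under its foot. Stands in the other pocket; leave it.
- rack: Fixed dark wooden rack, 64 (x) by 160 (y) by 22 mm tall, origin under its centre. Two pockets 37 (x) by 19 (y) mm, 14 mm deep (floor 8 mm above the bench), at y = -42.5 and +42.5 mm.
- fixture: Fixed grey plate 100 (x) by 300 (y) by 8 mm, origin under its centre on the bench. Carries the slotted steel rail on its -y half (see slot_mid) and the round stop dial on its +y half (see dial_axis), with the lock ring and above it the knob.
- slot_mid (a point): Middle of the rail's slot, on the slot floor, 8 mm above the bench, at fixture x = 0, y = -75 mm; axes as the fixture's. Slot 136 mm long along y, mouth 18 mm wide; lips 17 to 23 mm above the bench, rail 66 mm wide; below the lips 42 mm wide. The foot enters only along the slot (y) and locks across it (x); it turns either way, with no stop.
- dial_axis (a point): Upright axis of the stop dial, at the top of its drum (100 mm across), 26 mm above the bench, at fixture x = 0, y = +85 mm; axes as the fixture's. Lock ring and knob both turn on it.
- index: Small fixed brass clip, 8 mm wide, astride the rail's edge on the fixture's +x side, 20 to 36 mm out along its x, top 19 mm above its origin. Origin: on the slot's centre line at the slot floor, level with the clip; axes parallel to the fixture's. The seated rest's origin belongs here, within 10 mm along y. Its place along the rail varies.
- setclip: Small fixed brass setting clip on the dial's rim, 14 mm tall, 5 mm wide. Origin: on the dial axis at the drum's top (26 mm above the bench); the clip stands 43 to 53 mm out along its +x axis. Its direction differs from run to run.
- knob (a joint): Knob angle in rad, growing counter-clockwise seen from above, -1.2 to 1.0; at 0 the pointer points along the fixture's +x. It starts 0.6 to 1.5 rad clockwise of the setting clip, which lies within its travel; light friction (0.04 N m), stays where left.
- knob_grip (a point): Point on the knob's axis, 66 mm above the bench, in its bar grip. +x is the way the pointer points. The steel bar is 38 (x) by 12 (y) mm, from 47 to 78 mm above the bench; grip it across the 12 mm. The thin pointer below it, at 41 to 45 mm, reaches 42 mm from the axis.
- lockring (a joint): Lock ring angle in rad, 0 loose to 1.3 stop (tight), growing clockwise seen from above; starts between 0 and 0.25, friction 0.15 N m, stays where left. It turns independently of the knob.
- ring_peg (a point): Point on the lock ring's upright round brass peg, 64 mm above the bench, 66 mm from the dial axis; peg 12 mm across, 38 to 78 mm above the bench, on an arm 12 mm wide (30 to 38 mm up) pointing out along this frame's +x; ring 56 mm across. At joint 0 the arm points 3.3 rad counter-clockwise of the fixture's +x, at the stop 2.0 rad.
- key1: Tarnished side key, 80 mm long, 6 mm tall, loose, beside the rail. Bystander.
- key2: Tarnished side key, like key1. Bystander.
- key3: Tarnished side key, like key1. Bystander.
- cap: Rosewood tenon cap, 32 mm across, 30 mm tall, loose, beside the fixture. Bystander.
- gauge: Flat brass pad gauge, about 86 mm long, 4 mm thick, beside the rack. Bystander.
- driver: Small screwdriver, 160 mm, lying on the bench. Bystander.
Things that resemble listed ones, but are neither listed nor needed, are in the scene too. Leave any orange or purple look-alike of the rest alone.

How it is judged:
By the outcome, as a careful person would: the job done as asked, in the order asked, and still so for the second after the job is handed in, with the robot touching nothing.
It also fails if it takes over 67 s, if anything falls off the work surface, if the arm or the gripper's body presses on something with over 40 N, if the wrist force passes 120 N, or if a joint passes its speed limit or range.

## Working session

There is one attempt and no reset: what is moved stays moved. The work goes in short steps, Python scripts to look and compute and a shell command to move; the robot and the scene stay as the last step left them, time stands still between calls to the robot, and variables do not carry over. Pictures are saved under pics/ and viewed, and the job is handed in when it is done.

```bash
ls; mkdir -p pics; python3 - <<'E'
from plant import ctrl, snapshot
import cv2,pickle
print(ctrl.get_obs())
for n in ["scene","side","wrist"]:
    s=snapshot(n); cv2.imwrite(f"pics/{n}0.png",s["img"]); pickle.dump(s,open(f"{n}0.pkl","wb"))
    print(n,s["camera_matrix"],s["xyz"],s["rotation"],[k for k in s])
E
```

```text
pics
{'clock': 0.0, 'joint_pos': array([ 8.37711296e+01,  2.05905658e+01,  6.33349302e-01, -2.00100908e-02,
       -7.01367047e+01, -1.65098461e+01]), 'qvel': array([ 0.0770551 , -0.01509753, -0.02947953, -0.06944115,  0.0111031 ,
        0.02079592]), 'tau': array([-1.94982560e-03, -5.82724822e+01,  2.93057334e+01,  6.99737146e+00,
        6.99433978e-03, -1.47049059e-04]), 'tool_pos': array([0.26071055, 0.62207775, 0.22562963]), 'orientation': array([ 1.79904605e+02, -8.65785176e-03, -2.27455237e+01]), 'force': array([-0.75757158,  0.1114334 ,  0.68739441]), 'moment': array([ 9.16401071e-05, -3.65103714e-02, -2.23780012e-02]), 'opening': 0.08819919763599053}
scene [[603.80856422   0.         325.16877693]
 [  0.         603.80856422 235.98975515]
 [  0.           0.           1.        ]] [ 1.15742725 -0.21938625  0.81321664] [40.79329859 -0.67188953 69.88129933] ['img', 'camera_matrix', 'xyz', 'rotation']
side [[437.27710157   0.         318.26221455]
 [  0.         437.27710157 236.55789962]
 [  0.           0.           1.        ]] [ 0.42989751 -0.61349749  0.43595555] [ 61.34242382   0.50002927 -11.52121223] ['img', 'camera_matrix', 'xyz', 'rotation']
wrist [[371.64829954   0.         325.47216099]
 [  0.         371.64829954 241.87552339]
 [  0.           0.           1.        ]] [0.33259596 0.59167016 0.38455548] [-1.66111788e+01 -9.56505715e-02 -1.12647286e+02] ['img', 'camera_matrix', 'xyz', 'rotation']
```

View pics/scene0.png

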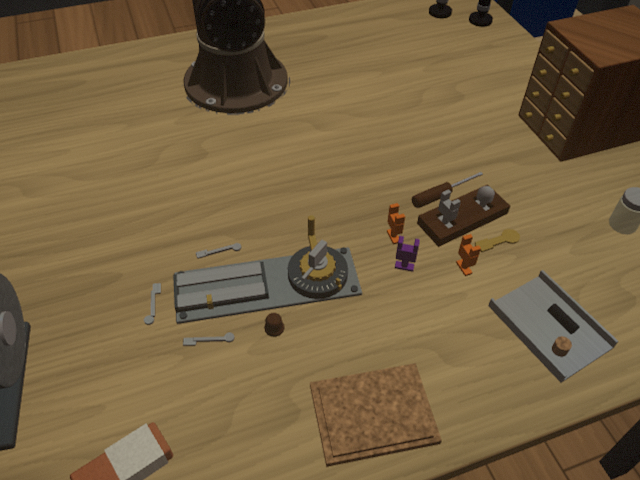

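View pics/side0.png

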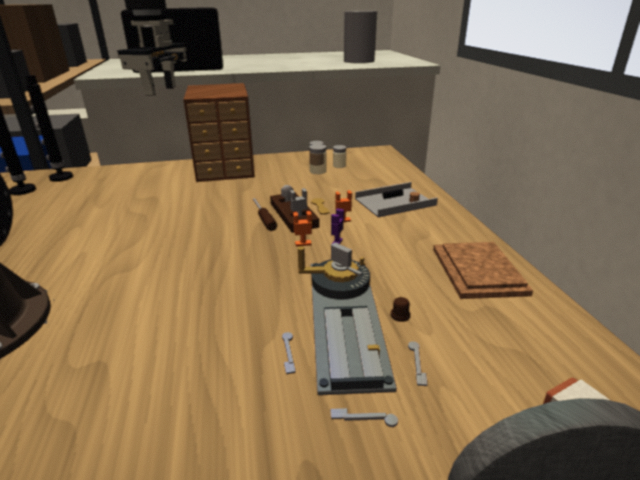

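View pics/wrist0.png

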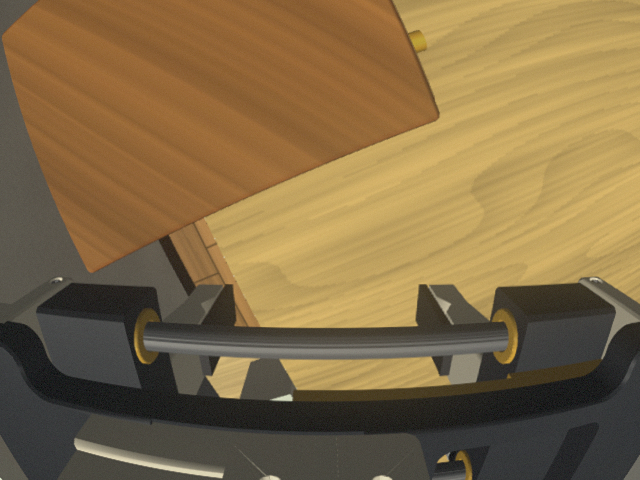

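The scene image shows the rack at (464,214), with the forked rest at (449,208) and the spare at (486,197). The fixture spans (175..360, 250..318), with the knob at (318,258), the peg at (311,227) and the index clip at (210,300). Things that could be taken for the rest are the orange forks at (396,222) and (467,254), the purple one at (406,252), and the grey forked one in the rack at (449,208), which is my choice. I'll check it in close crops.

```bash
python3 - <<'E'
import cv2
a=cv2.imread("pics/scene0.png")
cv2.imwrite("pics/c1.png",cv2.resize(a[165:285,375:535],None,fx=5,fy=5,interpolation=cv2.INTER_CUBIC))
cv2.imwrite("pics/c2.png",cv2.resize(a[205:330,165:375],None,fx=3.8,fy=3.8,interpolation=cv2.INTER_CUBIC))
b=cv2.imread("pics/side0.png")
cv2.imwrite("pics/c3.png",cv2.resize(b[170:400,240:440],None,fx=2.6,fy=2.6,interpolation=cv2.INTER_CUBIC))
E
```

```text
(no output)
```

View pics/c1.png

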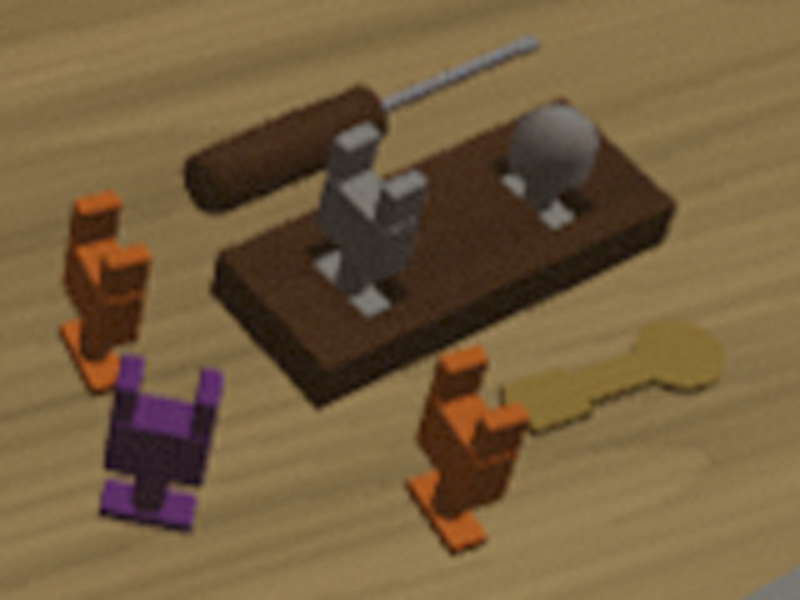

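View pics/c2.png

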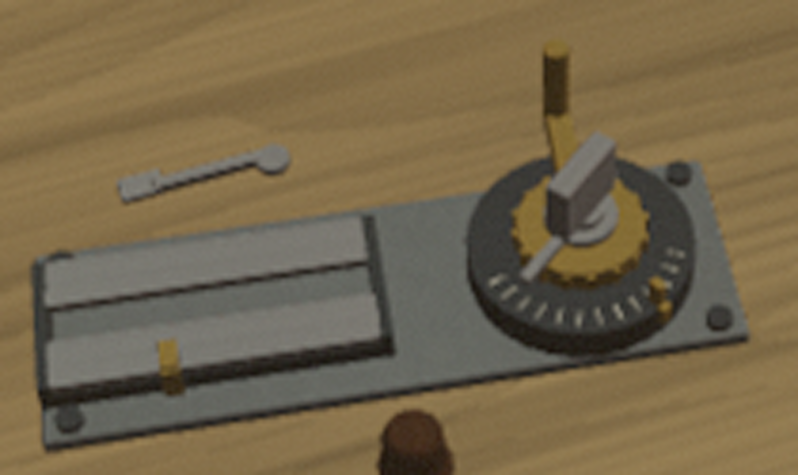

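View pics/c3.png

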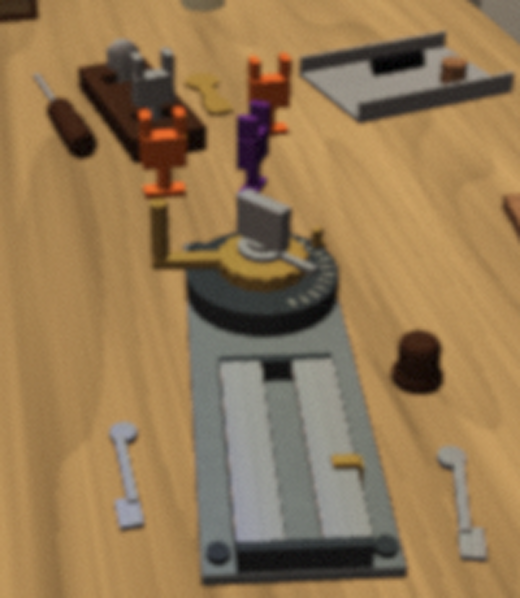

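The crops confirm it: the grey steel forked rest stands in the near, −y-side pocket at scene (449,208), and the round spare is in the other pocket. Next I'll fit poses from the two cameras.

```bash
cat > h.py <<'E'
import numpy as np,pickle,cv2
from scipy.spatial.transform import Rotation as R
from scipy.optimize import least_squares
def proj(s,P):
    P=np.atleast_2d(P); Rm=R.from_euler('xyz',s["rotation"],degrees=True).as_matrix()
    c=(P-s["xyz"])@Rm; K=s["camera_matrix"]
    return np.c_[K[0,0]*c[:,0]/-c[:,2]+K[0,2], K[1,1]*-c[:,1]/-c[:,2]+K[1,2]]
def projw(s,P):
    P=np.atleast_2d(P); Rm=R.from_euler('xyz',s["rotation"],degrees=True).as_matrix()
    c=(P-s["xyz"])@Rm*[1,-1,-1]; K=s["camera_matrix"]
    r=np.hypot(c[:,0],c[:,1]); th=np.arctan2(r,c[:,2]); k=th/np.maximum(r,1e-9)
    return np.c_[K[0,0]*c[:,0]*k+K[0,2],K[1,1]*c[:,1]*k+K[1,2]]
def body(p,L):
    L=np.atleast_2d(np.array(L,float)); c,s=np.cos(p[2]),np.sin(p[2])
    return np.c_[p[0]+c*L[:,0]-s*L[:,1],p[1]+s*L[:,0]+c*L[:,1],L[:,2]]
def fit(obs,p0):
    # obs: (snap, local xyz m, pixel)
    f=lambda p: np.concatenate([(proj(s,body(p,l))[0]-px) for s,l,px in obs])
    r=least_squares(f,p0,loss='soft_l1'); return r.x,f(r.x).reshape(-1,2)
E
cat > f1.py <<'E'
from h import *
S=pickle.load(open("scene0.pkl","rb"));D=pickle.load(open("side0.pkl","rb"))
c1=lambda u,v:np.array([u/5+375-.4,v/5+165-.4]); c2=lambda u,v:np.array([u/3.8+165-.4,v/3.8+205-.4]); c3=lambda u,v:np.array([u/2.6+240-.3,v/2.6+170-.3])
mm=lambda *a:np.array(a)/1000
F=[(S,mm(50,-150,8),c2(45,437)),(S,mm(50,150,8),c2(748,335)),(S,mm(-50,150,8),c2(703,163)),(S,mm(-50,-150,8),c2(33,258)),
 (D,mm(50,-150,0),c3(406,574)),(D,mm(-50,-150,0),c3(203,581))]
pf,e=fit(F,[.6,-.1,0]);print("fixture",pf,np.degrees(pf[2]));print(e.round(1))
Rk=[(S,mm(-32,-80,22),c1(220,262)),(S,mm(32,-80,22),c1(320,376)),(S,mm(32,80,22),c1(676,208)),(S,mm(-32,80,22),c1(563,100)),(S,mm(32,-80,0),c1(320,406)),
(D,mm(32,-80,22),c3(205,128)),(D,mm(-32,-80,22),c3(125,137)) if 0 else (D,mm(-32,80,22),c3(80,70))]
pr,e=fit(Rk,[.6,.25,0.3]);print("rack",pr,np.degrees(pr[2]));print(e.round(1))
ax=body(pf,mm(0,85,0))[0]
def ang(r,z,obs):
    f=lambda a:np.concatenate([proj(s,[ax[0]+r*np.cos(a[0]),ax[1]+r*np.sin(a[0]),z])[0]-px for s,px in obs])
    best=min((least_squares(f,[a0]) for a0 in np.arange(0,6,1)),key=lambda r:r.cost)
    a=best.x[0]-pf[2]; return (a+np.pi)%(2*np.pi)-np.pi,f(best.x).round(1)
print("knob",ang(.042,.043,[(S,c2(526,278)),(D,c3(312,268))]))
print("clip",ang(.048,.040,[(S,c2(657,282)),(D,c3(319,233))]))
print("peg",ang(.066,.078,[(S,c2(556,48)),(D,c3(158,203))]))
# index y
f=lambda y:np.concatenate([proj(S,body(pf,[.02,y[0],.027]))[0]-c2(168,342)])
r=least_squares(f,[-.08]);print("index y",r.x,f(r.x))
rest=body(pr,mm(0,-42.5,8))[0];print("axis",ax,"rest",rest)
def ov(s,n,nm):
    im=s["img"].copy(); im=cv2.resize(im,None,fx=3,fy=3,interpolation=cv2.INTER_CUBIC)
    def poly(p,L,c,cl=True):
        cv2.polylines(im,[((proj(s,body(p,np.array(L)/1000))+.5)*3).astype(int)],cl,c,1)
    for z in(0,8): poly(pf,[(50,-150,z),(50,150,z),(-50,150,z),(-50,-150,z)],(0,255,0))
    poly(pf,[(9,-143,23),(9,-7,23),(-9,-7,23),(-9,-143,23)],(255,255,0))
    t=np.linspace(0,6.28,40);poly(pf,[(50*np.cos(a),85+50*np.sin(a),26) for a in t],(0,0,255))
    for z in(0,22):poly(pr,[(32,-80,z),(32,80,z),(-32,80,z),(-32,-80,z)],(0,255,0))
    for o in(-42.5,42.5):poly(pr,[(18.5,o-9.5,22),(18.5,o+9.5,22),(-18.5,o+9.5,22),(-18.5,o-9.5,22)],(255,255,0))
    for z in(26+8,52+8):poly(pr,[(17,-50.5,z),(17,-34.5,z),(-17,-34.5,z),(-17,-50.5,z)],(255,0,255))
    return im
a=ov(S,'scene','');b=ov(D,'side','')
cv2.imwrite("pics/o1.png",a[165*3:330*3,165*3:165*3+800][:500]);cv2.imwrite("pics/o2.png",a[165*3:285*3,375*3:535*3]);cv2.imwrite("pics/o3.png",b[170*3:400*3,220*3:440*3][:600])
E
python3 f1.py
```

```text
fixture [ 0.57241381 -0.09575828 -0.15115836] -8.660735942874917
[[ 0.4  3.4]
 [ 2.   0.3]
 [ 0.  -0.7]
 [ 1.   0.4]
 [-0.   1.7]
 [-1.4  2.6]]
rack [0.5482064  0.2807713  0.17870192] 10.238865644394899
[[-0.7 -0.8]
 [ 1.2  0.1]
 [ 0.4  0.3]
 [-0.1  0.4]
 [-0.7  2.2]
 [-0.1 -0.3]
 [-1.8 -0.9]]
knob (np.float64(-0.8029366628532779), array([ 0.3,  1.3, -0.6,  1.1]))
clip (np.float64(0.5183550797562302), array([ 0.7,  2.4, -0.3, -1.5]))
peg (np.float64(3.139221415555424), array([ 0.1,  0.8, -1.1, -0.1]))
index y [-0.09547256] [0.06966223 0.44830307]
axis [ 0.5852134 -0.0117275  0.       ] rest [0.55576087 0.2389481  0.008     ]
```

View pics/o1.png

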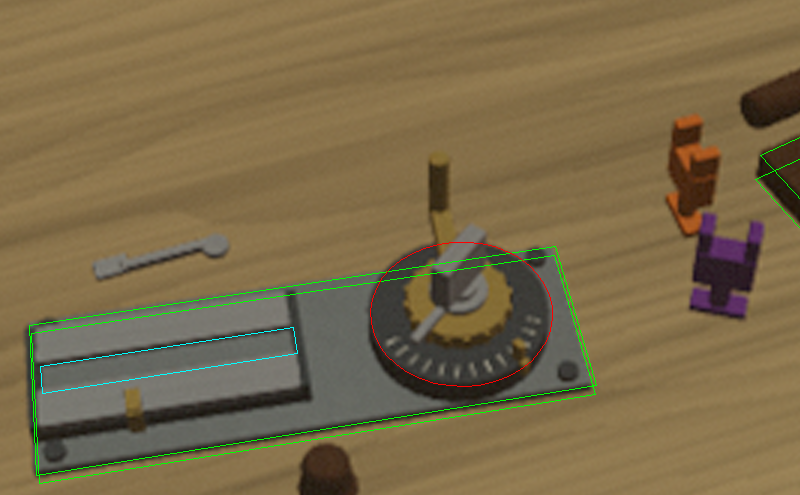

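View pics/o2.png

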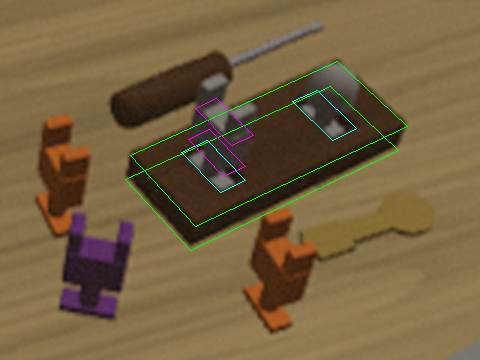

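View pics/o3.png

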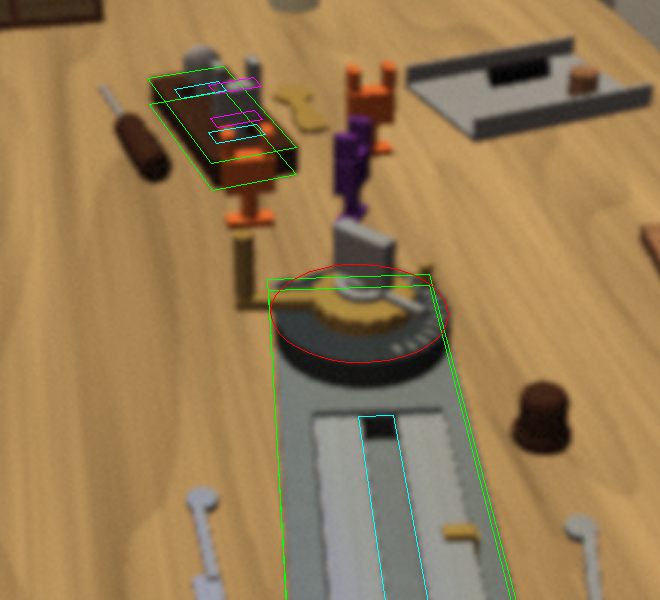

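The overlays match well: steel rest in the −y pocket, fixture yaw −8.7°, rack yaw 10.2°. The gripper starts beside the chest, so I'll check clearance before travelling.

```bash
python3 - <<'E'
from h import *
S=pickle.load(open("scene0.pkl","rb"))
def ray(px,z):
    K=S["camera_matrix"];d=np.array([(px[0]-K[0,2])/K[0,0],-(px[1]-K[1,2])/K[1,1],-1])
    d=R.from_euler('xyz',S["rotation"],degrees=True).as_matrix()@d
    return S["xyz"]+d*(z-S["xyz"][2])/d[2]
b=ray((567,155),0);print(b, ray((521,117),0))
for z in(.1,.15,.2,.25): print(z,ray((578,70),z)-b,proj(S,[b[0],b[1],z]))
y=np.radians(-22.745);t=np.array([.2607,.622]);g=np.array([.5558,.2389]);d=g-t
print("tool x,y:",d@[np.cos(y),np.sin(y)],d@[np.sin(y),-np.cos(y)])
E
```

```text
[ 4.62065855e-01  5.67371247e-01 -1.11022302e-16] [ 3.24682013e-01  5.45647232e-01 -1.11022302e-16]
0.1 [-0.13000471  0.08006393  0.1       ] [[583.56748665 115.28963578]]
0.15 [-0.07214248  0.01929548  0.15      ] [[592.69874205  93.40306449]]
0.2 [-0.01428025 -0.04147298  0.2       ] [[602.47480166  69.97097149]]
0.25 [ 0.04358198 -0.10224143  0.25      ] [[612.96646457  44.82365952]]
tool x,y: 0.420269602430517 0.23921346382027744
```

```bash
python3 -m creep '[[0,0.3,-0.4,0,70],[0,0.6,-0.6,0,70],[0,1,-0.6,0,70],[0,1,-0.6,0,70],[0,1,-0.6,0,70],[0,1,-0.6,0,70],[0,1,-0.6,0,70],[0,1,-0.6,0,70]]'; python3 -m creep '[[0.2,0.3,0,0,70],[0.5,0.6,0,0,70],[0.7,1,0,-0.04,70],[1,1,0,-0.08,70],[1,1,0,-0.12,70],[1,1,0,-0.16,70],[1,1,0,-0.18,70],[1,1,0,-0.18,70]]'
```

```text
clock: 0.82
tool_pos: [0.2224, 0.5309, 0.2858]
orientation: [179.9, -0.0, -22.7]
force: [-0.4, -0.8, -0.8]
opening: 0.07
clock: 1.48
tool_pos: [0.2763, 0.3997, 0.2861]
orientation: [179.9, 0.0, 9.8]
force: [-0.3, -0.9, 0.0]
opening: 0.0703
```

```bash
python3 -m creep '[[0.3,0.3,0,0,70],[0.6,0.6,0,0,70],[1,1,0,0,70],[1,1,0,0,70],[1,1,0,0,70],[1,1,0,0,70],[1,1,0,0,70],[1,1,0,0,70]]'; python3 -m creep '[[0.3,0.3,0,0,70],[0.6,0.6,0.1,0,70],[0.8,0.95,0.4,0,70],[0.8,0.95,0.7,0,70],[0.8,0.95,0.7,0,70],[0.8,0.95,0.7,0,70],[0.8,0.95,0.7,0,70],[0.8,0.95,0.7,0,70]]'
python3 - <<'E'
from plant import *
import cv2,pickle
s=snapshot("wrist"); s["obs"]=ctrl.get_obs(); cv2.imwrite("pics/w1.png",s["img"]); pickle.dump(s,open("w1.pkl","wb"));print(s["xyz"],s["rotation"],s["obs"]["tool_pos"],s["obs"]["orientation"])
E
```

```text
clock: 2.15
tool_pos: [0.3908, 0.3183, 0.2863]
orientation: [180.0, 0.0, 9.7]
force: [-0.8, 0.3, 0.0]
opening: 0.0701
clock: 2.82
tool_pos: [0.4864, 0.2392, 0.2187]
orientation: [-179.9, -0.2, 9.8]
force: [0.1, 0.3, 0.2]
opening: 0.07
[0.56266646 0.25131505 0.37777208] [-1.64616229e+01  5.25459710e-02 -8.01365342e+01] [0.48629041 0.23909666 0.21865737] [-1.79902652e+02 -1.71427526e-01  9.77136510e+00]
```

View pics/w1.png

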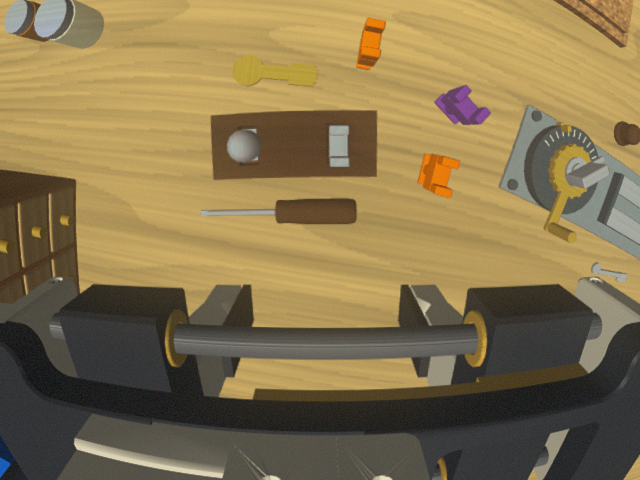

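The wrist view shows the rest at (339,145) and the spare at (243,146) in the rack, an orange look-alike at (437,174), and the dial at (572,172). I'll refine the rack and rest pose from it.

```bash
python3 - <<'E'
import cv2
a=cv2.imread("pics/w1.png")
cv2.imwrite("pics/w1a.png",cv2.resize(a[95:195,200:390],None,fx=4.2,fy=4.2,interpolation=cv2.INTER_CUBIC))
cv2.imwrite("pics/w1b.png",cv2.resize(a[90:260,490:640],None,fx=3.5,fy=3.5,interpolation=cv2.INTER_CUBIC))
E
```

```text
(no output)
```

View pics/w1a.png

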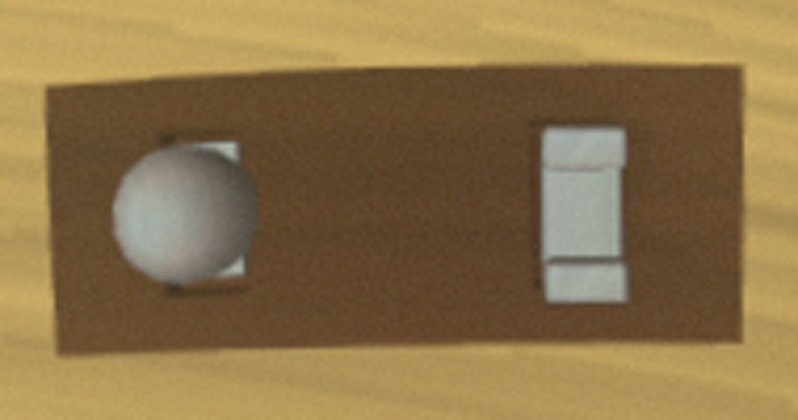

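```bash
cat > f2.py <<'E'
from h import *
w=pickle.load(open("w1.pkl","rb"))
c=lambda u,v:np.array([u/4.2+200-.4,v/4.2+95-.4]); mm=lambda *a:np.array(a)/1000
def fitw(obs,p0):
    f=lambda p:np.concatenate([projw(w,body(p,l))[0]-px for l,px in obs]); r=least_squares(f,p0); return r.x,f(r.x).reshape(-1,2).round(1)
pr,e=fitw([(mm(32,80,22),c(46,88)),(mm(32,-80,22),c(743,66)),(mm(-32,-80,22),c(742,342)),(mm(-32,80,22),c(58,354))],[.55,.28,.18])
print(pr,np.degrees(pr[2]),e); print("rest by rack",body(pr,mm(0,-42.5,8))[0])
q,e=fitw([(mm(17,8,78),c(544,127)),(mm(17,-8,78),c(627,126)),(mm(-17,8,78),c(545,302)),(mm(-17,-8,78),c(628,302))],[.55,.24,.18])
print(q,np.degrees(q[2]),e)
y=np.radians(w["obs"]["orientation"][2]);d=q[:2]-w["obs"]["tool_pos"][:2]
print("tool x,y:",d@[np.cos(y),np.sin(y)],d@[np.sin(y),-np.cos(y)])
E
python3 f2.py
```

```text
[0.54937512 0.28110248 0.18225467] 10.442423391138723 [[-0.1 -0.5]
 [ 0.2 -0.3]
 [ 0.1  0.3]
 [-0.1  0.6]]
rest by rack [0.55707813 0.23930638 0.008     ]
[0.55615678 0.23938103 0.18243797] 10.452925724688304 [[-0.2 -0.2]
 [ 0.2 -0. ]
 [-0.   0.2]
 [ 0.1  0.1]]
tool x,y: 0.06890106816451197 0.011577264760638365
```

View pics/w1b.png

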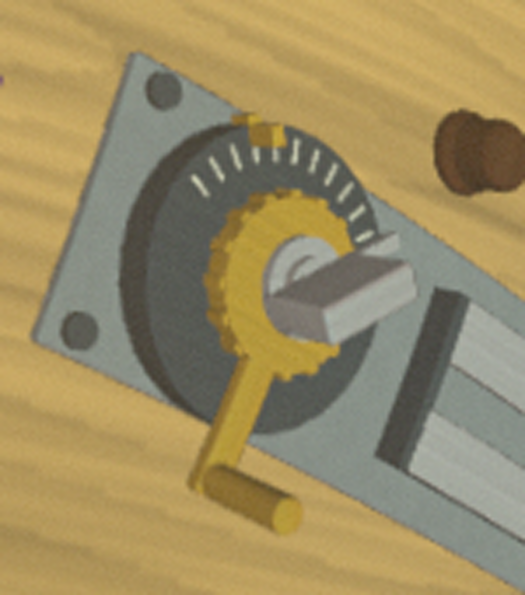

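```bash
python3 -m creep '[[0.3,0.06,0,0,50],[0.69,0.12,0.1,-0.004,50],[0.69,0.12,0.5,-0.004,50],[0.69,0.12,0.8,-0.004,50],[0.69,0.12,0.8,-0.004,50],[0.69,0.12,0.8,-0.004,50],[0.69,0.12,0.8,-0.004,50],[0.69,0.12,0.8,-0.004,50]]'
python3 - <<'E'
from plant import *
import cv2
cv2.imwrite("pics/w2.png",snapshot("wrist")["img"])
print(ctrl.get_obs()["tool_pos"],ctrl.get_obs()["orientation"])
E
```

```text
clock: 3.53
tool_pos: [0.5572, 0.2386, 0.1397]
orientation: [-179.9, -0.2, 10.5]
force: [0.7, -0.3, -0.7]
opening: 0.0499
[0.55703097 0.23839446 0.13950681] [-179.89251422   -0.23707418   10.44530162]
```

View pics/w2.png

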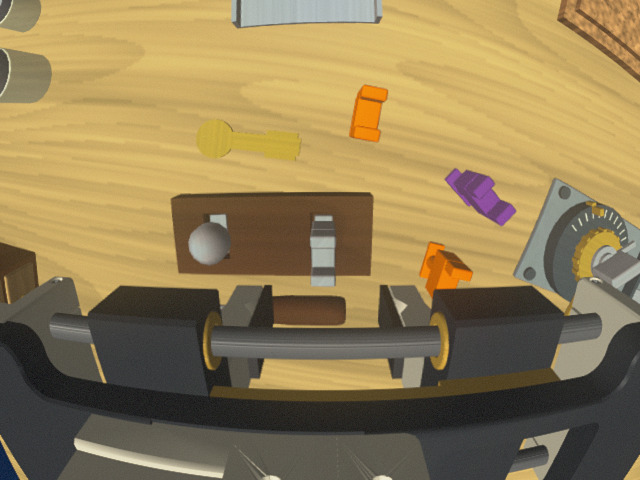

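```bash
python3 -m creep '[[-0.01,-0.01,0.3,0,50],[-0.01,-0.01,0.6,0,50],[-0.01,-0.01,0.9,0,50],[-0.01,-0.01,1,0,50],[-0.01,-0.01,1,0,50],[-0.01,-0.01,1,0,50],[-0.01,-0.01,1,0,50],[-0.01,-0.01,1,0,50]]'
python3 -m creep '[[0,0,0.06,0,50],[0,0,0.06,0,50],[0,0,0.06,0,5],[0,0,0.06,0,5],[0,0,0.06,0,5],[0,0,0.06,0,5],[0,0,0.06,0,5],[0,0,0.06,0,5]]'
```

```text
clock: 4.25
tool_pos: [0.5561, 0.2389, 0.0388]
orientation: [-179.9, -0.2, 10.4]
force: [0.3, 0.0, 0.6]
opening: 0.0498
clock: 4.92
tool_pos: [0.5549, 0.238, 0.0306]
orientation: [-180.0, -0.0, 10.4]
force: [0.0, 0.1, 0.6]
opening: 0.0158
```

```bash
python3 -m creep '[[0,0,-0.15,0,5],[0,0,-0.4,0,5],[0,0,-0.7,0,5],[0,0,-1,0,5],[0,0.2,-1,0,5],[0,0.5,-1,0,5],[0,0.8,-1,0,5],[0,1,-1,0,5]]'
python3 -m creep '[[0,0.3,-0.3,0,5],[-0.1,0.6,-0.3,0,5],[-0.2,0.9,-0.3,-0.04,5],[-0.2,1,-0.3,-0.08,5],[-0.2,1,-0.3,-0.12,5],[-0.2,1,-0.3,-0.16,5],[-0.2,1,-0.3,-0.19,5],[-0.2,1,-0.3,-0.19,5]]'
```

```text
clock: 5.58
tool_pos: [0.5725, 0.1377, 0.1306]
orientation: [180.0, 0.0, 10.4]
force: [-0.0, -1.1, -1.6]
opening: 0.0157
clock: 6.25
tool_pos: [0.5709, 0.0374, 0.1603]
orientation: [-180.0, 0.0, 44.8]
force: [-0.6, -0.0, -1.5]
opening: 0.0158
```

```bash
python3 -m creep '[[-0.2,0.2,0,-0.04,5],[-0.4,0.4,0,-0.08,5],[-0.7,0.6,0,-0.12,5],[-0.85,0.76,0,-0.16,5],[-0.85,0.76,0,-0.2,5],[-0.85,0.76,0,-0.203,5],[-0.85,0.76,0,-0.203,5],[-0.85,0.76,0,-0.203,5]]'
python3 - <<'E'
from plant import *
print(ctrl.get_obs()["tool_pos"],ctrl.get_obs()["orientation"],ctrl.get_obs()["joint_pos"])
E
```

```text
clock: 6.92
tool_pos: [0.5641, -0.0757, 0.1605]
orientation: [-180.0, -0.0, 80.8]
force: [-0.3, 0.3, -1.5]
opening: 0.0161
[ 0.56407342 -0.07566228  0.16047524] [-1.79992335e+02 -4.76144777e-03  8.08422979e+01] [ 1.20498272e+01  1.36732319e+01 -1.82014507e+01 -8.49195025e-03
 -5.81307413e+01  1.58796955e+02]
```

```bash
cat > snap.py <<'E'
import sys,pickle,cv2
from plant import *
n=sys.argv[1];cam=sys.argv[2] if len(sys.argv)>2 else "wrist"
s=snapshot(cam); s["obs"]=ctrl.get_obs(); cv2.imwrite(f"pics/{n}.png",s["img"]); pickle.dump(s,open(f"{n}.pkl","wb"));print(s["xyz"],s["rotation"],s["obs"]["tool_pos"],s["obs"]["orientation"])
E
python3 snap.py w3
```

```text
[5.76683791e-01 2.57042496e-04 3.19315103e-01] [-16.67490038  -0.03072122  -9.06193309] [ 0.56413603 -0.07551078  0.16053864] [-1.79999291e+02 -5.03377669e-03  8.09151445e+01]
```

View pics/w3.png

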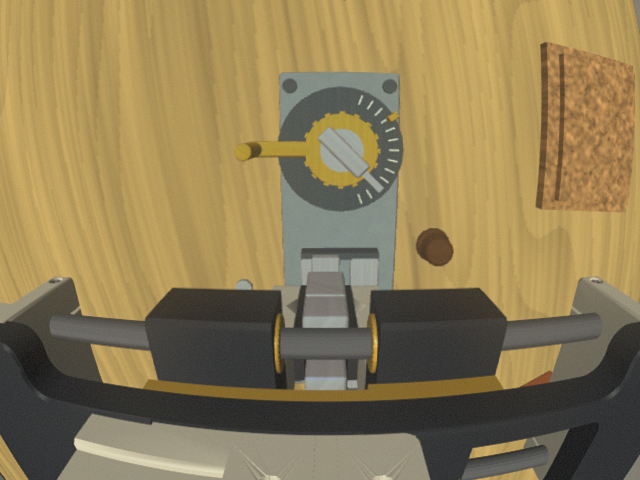

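The wrist view shows the dial from above: drum at (341,148), setting clip at (392,118), pointer tip at (381,188), peg top at (243,152). I'll refine from a crop.

```bash
python3 - <<'E'
import cv2
a=cv2.imread("pics/w3.png")
cv2.imwrite("pics/w3a.png",cv2.resize(a[65:225,225:415],None,fx=4,fy=4,interpolation=cv2.INTER_CUBIC)[:600])
E
```

```text
(no output)
```

View pics/w3a.png

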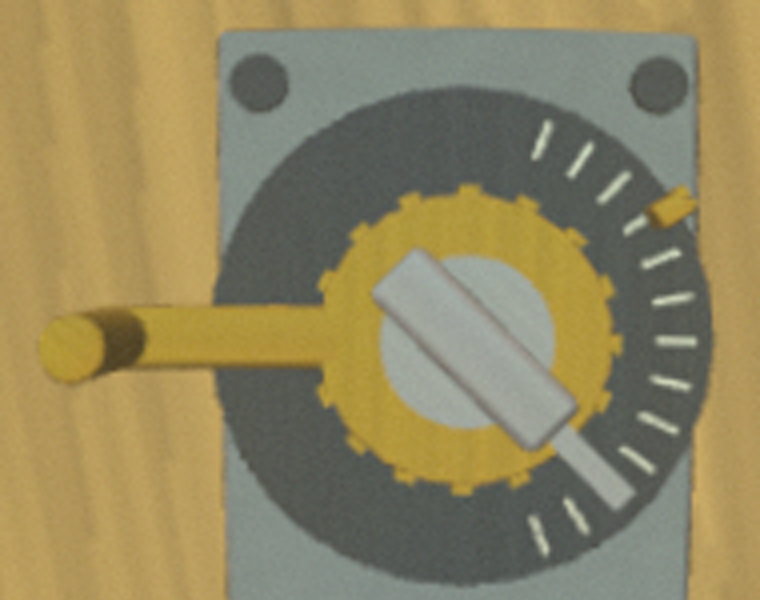

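```bash
cat > f3.py <<'E'
from h import *
w=pickle.load(open("w3.pkl","rb"))
c=lambda u,v:np.array([u/4+225-.375,v/4+65-.375]); mm=lambda *a:np.array(a)/1000
rot=lambda a,x,y:(x*np.cos(a)-y*np.sin(a),x*np.sin(a)+y*np.cos(a))
rim=[(463,87),(465,585),(713,340),(214,335)]
def f(p,ret=False):
    o=[]
    for l,px in [((-50,150,8),(220,33)),((50,150,8),(698,38))]: o.append(projw(w,body(p,mm(*l)))[0]-c(*px))
    t=np.linspace(0,2*np.pi,721);C=projw(w,body(p,np.c_[.05*np.cos(t),.085+.05*np.sin(t),0*t+.026]))
    for px,i,fn in zip(rim,(1,1,0,0),(np.min,np.max,np.max,np.min)): o.append(np.array([fn(C[:,i])-c(*px)[i],0]))
    def ringpt(a,x,y,z,px):
        X,Y=rot(a,x,y); o.append(projw(w,body(p,mm(X,85+Y,z)))[0]-c(*px))
    for (x,y),px in zip([(-19,6),(-19,-6),(19,6),(19,-6)],[(418,248),(374,293),(577,407),(533,450)]): ringpt(p[3],x,y,78,px)
    ringpt(p[3],42,0,45,(624,499))
    ringpt(p[4],48,0,40,(672,207)); ringpt(p[5],66,0,78,(70,349))
    return np.array(o) if ret else np.concatenate(o)
r=least_squares(f,[.572,-.096,-.15,-.8,.52,3.14]);p=r.x
if __name__=="__main__":
    print(p,np.degrees(p[2]));print(f(p,True).round(1).tolist())
    print("axis",body(p,mm(0,85,0)))
E
python3 f3.py
```

```text
[ 0.57294105 -0.09747927 -0.15900969 -0.77598319  0.59838613  3.12288346] -9.11058429337242
[[-0.7, -0.9], [0.6, -0.7], [-0.3, 0.0], [0.4, 0.0], [0.3, 0.0], [-1.5, 0.0], [-0.1, -1.4], [-2.2, 0.6], [1.8, 0.2], [-0.3, 2.3], [0.3, 0.6], [1.6, -1.0], [0.3, -0.0]]
axis [[ 0.58639999 -0.01355158  0.        ]]
```

```bash
python3 -m creep '[[0,0,0,0.035,5],[0,0,0,0.07,5],[0,0,0,0.11,5],[-0.1,0,0,0.15,5],[-0.1,0,0,0.19,5],[-0.1,0,0,0.23,5],[-0.1,0,0,0.27,5],[-0.1,0,0,0.31,5]]' | head -4
python3 -m creep '[[0,0,0,0.04,5],[0,0,0,0.08,5],[0,0,0,0.12,5],[0,0,0,0.16,5],[0,0,0,0.2,5],[0,0,0,0.24,5],[0,0,0,0.28,5],[0,0,0,0.315,5]]' |head -4
python3 -m creep '[[0,0,0,0.04,5],[0,0,0,0.08,5],[0,0,0,0.12,5],[0,0,0,0.16,5],[0,0,0,0.2,5],[0,0,0,0.24,5],[0,0,0,0.28,5],[0,0,0,0.315,5]]'
python3 -m creep '[[0,0,0,0.03,5],[0,0,0,0.06,5],[0,0,0,0.06,5],[0,0,0,0.06,5],[0,0,0,0.06,5],[0,0,0,0.06,5],[0,0,0,0.06,5],[0,0,0,0.06,5]]'
python3 snap.py w4
```

```text
clock: 7.63
tool_pos: [0.5626, -0.0852, 0.1605]
orientation: [-180.0, -0.0, 25.1]
force: [0.4, -0.3, -1.4]
clock: 8.3
tool_pos: [0.5626, -0.0852, 0.1605]
orientation: [-180.0, 0.0, -31.6]
force: [0.3, -1.0, -0.3]
clock: 8.97
tool_pos: [0.5626, -0.0851, 0.1605]
orientation: [180.0, 0.0, -88.3]
force: [0.0, 0.7, -2.8]
opening: 0.0158
clock: 9.63
tool_pos: [0.5625, -0.086, 0.1606]
orientation: [180.0, 0.0, -98.6]
force: [0.1, 0.8, -0.9]
opening: 0.0154
[ 0.55113431 -0.16342142  0.31938807] [-1.66394434e+01  3.64473768e-02  1.71482829e+02] [ 0.56250625 -0.08603061  0.1605473 ] [ 1.79997794e+02  9.11811712e-04 -9.86225940e+01]
```

View pics/w4.png

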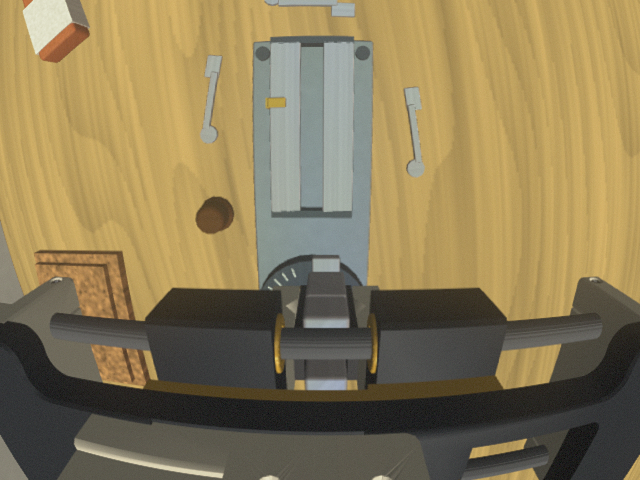

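The rail runs between (300,42) and (325,212), with the slot centre near x=312 and the index clip at (276,102). I'll refine the slot pose from a crop.

```bash
python3 - <<'E'
import cv2
a=cv2.imread("pics/w4.png")
cv2.imwrite("pics/w4a.png",cv2.resize(a[30:225,245:380],None,fx=3,fy=3,interpolation=cv2.INTER_CUBIC))
E
```

```text
(no output)
```

View pics/w4a.png

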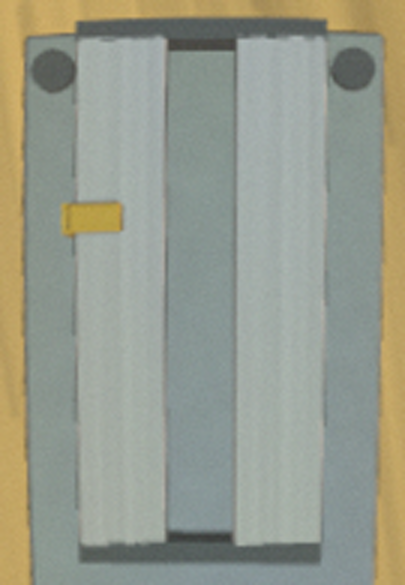

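```bash
cat > f4.py <<'E'
from h import *
w=pickle.load(open("w4.pkl","rb"))
c=lambda u,v:np.array([u/3+245-.33,v/3+30-.33]); mm=lambda *a:np.array(a)/1000
obs=[(mm(9,-143,23),c(167,38)),(mm(-9,-143,23),c(236,38)),(mm(9,-7,23),c(166,544)),(mm(-9,-7,23),c(234,544)),(mm(33,-143,23),c(77,38)),(mm(-33,-143,23),c(326,38)),(mm(33,-7,23),c(80,545)),(mm(-33,-7,23),c(322,545))]
f=lambda p:np.concatenate([projw(w,body(p,l))[0]-px for l,px in obs]); r=least_squares(f,[.572,-.097,-.15]);p=r.x
print(p,np.degrees(p[2]),f(p).reshape(-1,2).round(1).tolist())
g=lambda q:(projw(w,body(p,[q[0],q[1],.027]))[0]-c(92,218)); q=least_squares(g,[.028,-.095]).x;print("clip",q)
t=body(p,[0,q[1],.008])[0];print("target",t)
y=np.radians(w["obs"]["orientation"][2]);d=t[:2]-w["obs"]["tool_pos"][:2]
print("tool x,y:",d@[np.cos(y),np.sin(y)],d@[np.sin(y),-np.cos(y)],"axis",body(p,[0,.085,0]))
E
python3 f4.py; python3 snap.py s4 side
```

```text
[ 0.57286781 -0.09719217 -0.15400512] -8.823843311255361 [[-0.0, 0.6], [-0.1, 0.4], [0.4, -0.8], [-0.2, -0.7], [-0.3, 1.5], [0.5, 0.9], [-0.1, -1.1], [-0.1, -0.8]]
clip [ 0.02789766 -0.0941553 ]
target [ 0.55842466 -0.1902331   0.008     ]
tool x,y: 0.10363665614355481 -0.01158713050252784 axis [[ 0.58590656 -0.01319818  0.        ]]
[ 0.42989751 -0.61349749  0.43595555] [ 61.34242382   0.50002927 -11.52121223] [ 0.56251219 -0.08605626  0.16056585] [-1.79999710e+02  1.08607982e-03 -9.86318253e+01]
```

```bash
python3 -m creep '[[0.3,-0.04,0,0,5],[0.6,-0.08,0,0.001,5],[0.9,-0.116,0,0.001,5],[1,-0.116,0.1,0.001,5],[1,-0.116,0.4,0.001,5],[1,-0.116,0.7,0.001,5],[1,-0.116,0.9,0.001,5],[1,-0.116,0.95,0.001,5]]'
python3 -m creep '[[0.02,0,0.02,0,5],[0.02,0,0.02,0,5],[0.02,0,0.02,0,5],[0.02,0,0.02,0,5],[0.02,0,0.02,0,5],[0.02,0,0.02,0,5],[0.02,0,0.02,0,5],[0.02,0,0.02,0,5]]'
python3 snap.py w5;python3 snap.py s5 side;python3 - <<'E'
import cv2
b=cv2.imread("pics/s5.png")
cv2.imwrite("pics/s5a.png",cv2.resize(b[230:400,260:440],None,fx=3.5,fy=3.5,interpolation=cv2.INTER_CUBIC))
E
```

```text
clock: 10.4
tool_pos: [0.5562, -0.1865, 0.0617]
orientation: [179.7, -0.0, -98.9]
force: [-0.4, 0.1, -0.4]
opening: 0.0159
clock: 11.07
tool_pos: [0.5588, -0.1886, 0.064]
orientation: [-180.0, 0.0, -98.8]
force: [0.7, -0.1, -1.8]
opening: 0.0159
[ 0.54702496 -0.26596942  0.22275328] [-1.66443515e+01  7.03762555e-02  1.71271057e+02] [ 0.55872494 -0.1885923   0.0638155 ] [-1.79977184e+02  2.67423113e-03 -9.88221472e+01]
[ 0.42989751 -0.61349749  0.43595555] [ 61.34242382   0.50002927 -11.52121223] [ 0.55869484 -0.18859805  0.06372355] [-1.79987226e+02  1.68645071e-03 -9.88245030e+01]
```

View pics/w5.png

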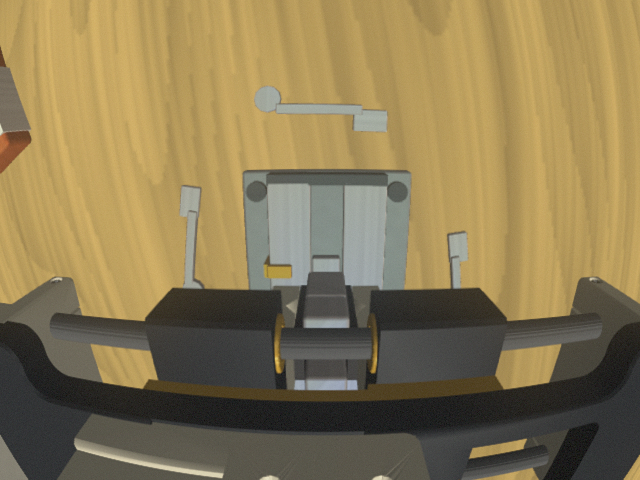

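View pics/s5a.png

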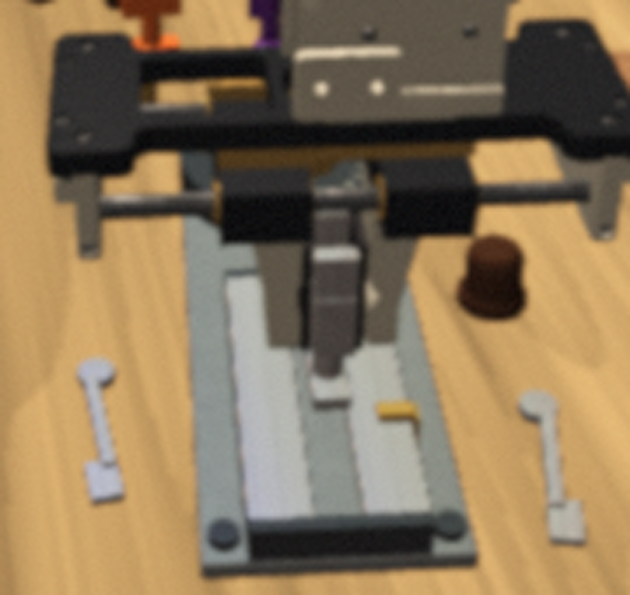

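```bash
python3 - <<'E'
from h import *
import cv2
w=pickle.load(open("w5.pkl","rb"));s=pickle.load(open("s5.pkl","rb"))
t=w["obs"]["tool_pos"];y=np.radians(w["obs"]["orientation"][2])
for off in(0,.0015,.003):
  for h in (.0226,.025):
    P=[[t[0]+(off+.016)*np.cos(y)+k*np.sin(y),t[1]+(off+.016)*np.sin(y)-k*np.cos(y),t[2]-h+.006] for k in(-.007,.007)]
    B=[[a,b,z-.006] for a,b,z in P]
    print(off,h,projw(w,P).round(1).tolist(),proj(s,B).round(1).tolist())
p=[.57287,-.09719,-.154]
print("slot",projw(w,body(p,[[.009,-.11,.023],[-.009,-.11,.023]])).round(1).tolist())
a=w["img"][230:300,250:400];cv2.imwrite("pics/w5a.png",cv2.resize(a,None,fx=5,fy=5,interpolation=cv2.INTER_CUBIC))
E
```

```text
0 0.0226 [[312.3, 260.5], [340.3, 260.6]] [[359.1, 346.4], [348.2, 346.8]]
0 0.025 [[312.5, 259.0], [340.1, 259.0]] [[359.0, 347.8], [348.2, 348.2]]
0.0015 0.0226 [[312.3, 257.7], [340.3, 257.8]] [[359.2, 347.2], [348.4, 347.6]]
0.0015 0.025 [[312.5, 256.2], [340.1, 256.2]] [[359.1, 348.6], [348.3, 349.1]]
0.003 0.0226 [[312.3, 254.9], [340.4, 254.9]] [[359.4, 348.0], [348.5, 348.5]]
0.003 0.025 [[312.5, 253.4], [340.2, 253.4]] [[359.3, 349.4], [348.4, 349.9]]
slot [[310.3, 243.6], [342.4, 243.7]]
```

View pics/w5a.png

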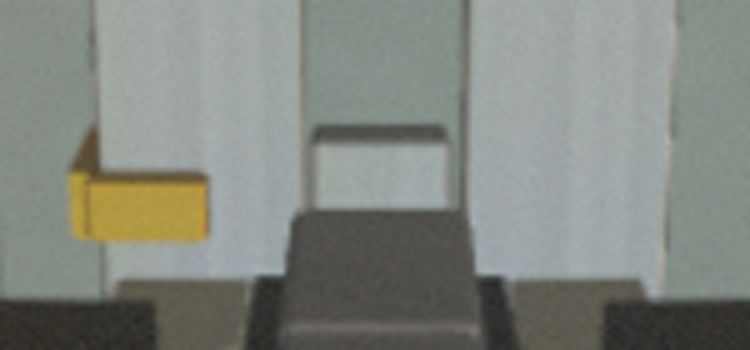

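Foot and slot are aligned (foot u 313–339.5, slot 310–343). Lowering it now.

```bash
python3 -m creep '[[0,0,0.1,0,5],[0,0,0.15,0,5],[0,0,0.2,0,5],[0,0,0.25,0,5],[0,0,0.28,0,5],[0,0,0.3,0,5],[0,0,0.3,0,5],[0,0,0.3,0,5]]'
```

```text
clock: 11.83
tool_pos: [0.5587, -0.1886, 0.0335]
orientation: [180.0, -0.0, -98.8]
force: [-0.3, -0.1, -0.5]
opening: 0.0158
```

```bash
python3 -m creep '[[0,0,0.01,0,5],[0,0,0.02,0,5],[0,0,0.02,0,5],[0,0,0.02,0,5],[0,0,0.02,0,5],[0,0,0.02,0,5],[0,0,0.02,0,5],[0,0,0.02,0,5]]'
```

```text
clock: 12.5
tool_pos: [0.5587, -0.1886, 0.0316]
orientation: [-180.0, 0.0, -98.8]
force: [-0.0, 0.6, -2.2]
opening: 0.0155
```

```bash
python3 -m creep '[[0,0,0,-0.03,5],[0,0,0,-0.07,5],[0,0,0,-0.11,5],[0,0,0,-0.15,5],[0,0,0,-0.19,5],[0,0,0,-0.23,5],[0,0.01,0,-0.27,5],[0.01,0.01,0,-0.3,5]]'
python3 -m creep '[[0,0,0,-0.04,5],[0,0,0,-0.08,5],[0,0,0,-0.12,5],[0,0,0,-0.16,5],[0,0,0,-0.2,5],[0,0,0,-0.2,5],[0,0,0,-0.2,5],[0,0,0,-0.2,5]]'
python3 snap.py w6;python3 snap.py s6 side;python3 - <<'E'
import cv2
b=cv2.imread("pics/s6.png")
cv2.imwrite("pics/s6a.png",cv2.resize(b[230:400,260:440],None,fx=3.5,fy=3.5,interpolation=cv2.INTER_CUBIC))
E
```

```text
clock: 13.17
tool_pos: [0.5574, -0.1894, 0.0316]
orientation: [-180.0, 0.0, -44.4]
force: [-0.5, 0.2, -2.0]
opening: 0.0155
clock: 13.83
tool_pos: [0.5575, -0.1895, 0.0316]
orientation: [-180.0, 0.0, -9.1]
force: [0.0, -0.3, -1.6]
opening: 0.016
[ 0.6343706  -0.20238242  0.19039559] [-1.66224296e+01 -1.98839572e-02 -9.89702605e+01] [ 0.55746651 -0.18943975  0.03154418] [ 1.79999841e+02  4.81079106e-03 -9.02305692e+00]
[ 0.42989751 -0.61349749  0.43595555] [ 61.34242382   0.50002927 -11.52121223] [ 0.55753583 -0.18945434  0.0315847 ] [ 1.79999106e+02 -2.69335064e-03 -8.98102158e+00]
```

View pics/w6.png

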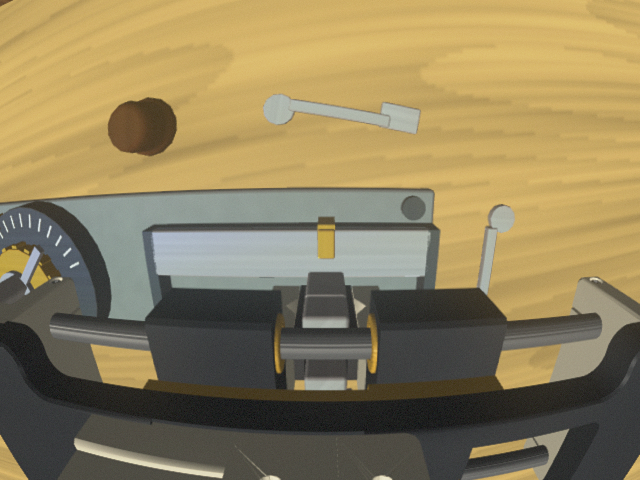

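View pics/s6a.png

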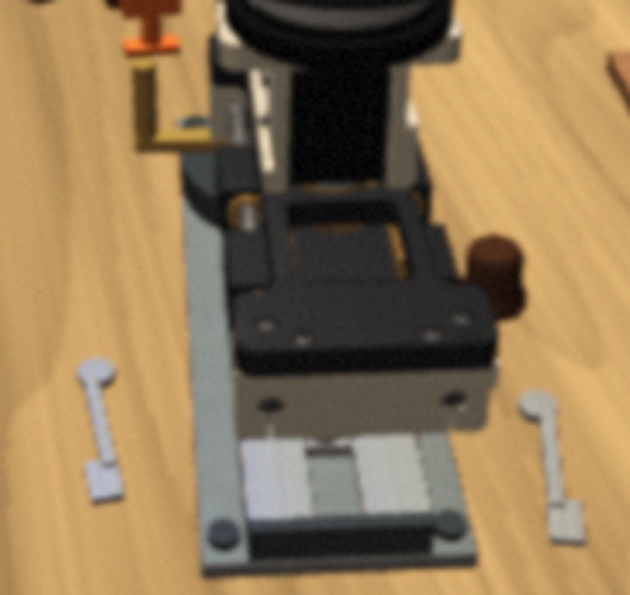

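```bash
python3 -m creep '[[0,0,0.008,0.001,5],[0,0,0.008,0.001,5],[0,0,0.008,0.001,5],[0,0,0.008,0.001,20],[0,0,0.008,0.001,40],[0,0,0.008,0.001,40],[0,0,0.008,0.001,40],[0,0,0.008,0.001,40]]'
python3 -m creep '[[0,0,-0.05,0,40],[0,0,-0.2,0,40],[0,0,-0.5,0,40],[0,0,-0.8,0,40],[0,0,-1,0,40],[0,0,-1,0,40],[0,0,-1,0,40],[0,0,-1,0,40]]'
python3 snap.py w7;python3 snap.py s7 side;python3 - <<'E'
import cv2
b=cv2.imread("pics/s7.png")
cv2.imwrite("pics/s7a.png",cv2.resize(b[230:400,260:440],None,fx=3.5,fy=3.5,interpolation=cv2.INTER_CUBIC))
E
```

```text
clock: 14.6
tool_pos: [0.5576, -0.1895, 0.0308]
orientation: [180.0, -0.0, -9.0]
force: [0.3, 0.0, -0.7]
opening: 0.038
clock: 15.27
tool_pos: [0.5571, -0.1893, 0.1306]
orientation: [-180.0, 0.0, -9.0]
force: [-0.6, -0.4, -0.3]
opening: 0.04
[ 0.63398253 -0.20225329  0.28941379] [-1.66353109e+01 -2.36439832e-03 -9.89277733e+01] [ 0.55682751 -0.18935313  0.13005441] [-1.79994854e+02  7.28663920e-02 -9.01858751e+00]
[ 0.42989751 -0.61349749  0.43595555] [ 61.34242382   0.50002927 -11.52121223] [ 0.55670457 -0.18937159  0.12974736] [ 1.79996025e+02  1.09168556e-01 -9.01724578e+00]
```

View pics/w7.png

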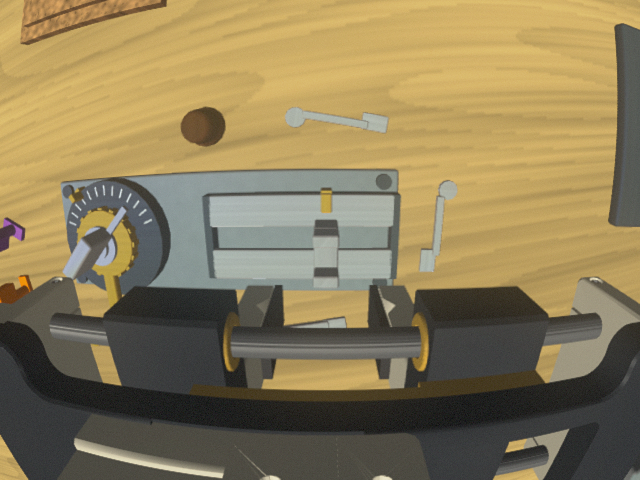

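View pics/s7a.png

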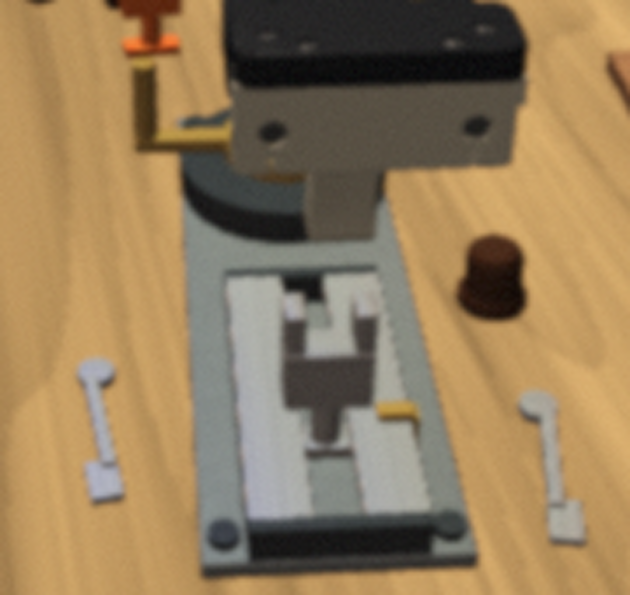

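The rest stands crosswise in the slot, level with the clip (wrist clip at (326,200), rest at (326,250)). Now the knob.

```bash
python3 -m creep '[[0,-0.3,0,0,40],[0,-0.6,0,0,40],[0,-0.9,0,0,40],[0,-1,0,0,40],[0,-1,0,0.03,40],[0,-1,0,0.07,40],[0.01,-1,0,0.1,40],[0.01,-1,0,0.12,40]]'
```

```text
clock: 16.03
tool_pos: [0.5737, -0.0908, 0.1297]
orientation: [179.9, 0.1, -30.9]
force: [0.1, -0.3, -0.1]
opening: 0.0403
```

```bash
python3 -m creep '[[-0.1,-0.2,0,0.03,40],[-0.2,-0.5,0,0.07,40],[-0.29,-0.73,0,0.1,40],[-0.29,-0.73,0,0.127,40],[-0.29,-0.73,0,0.127,40],[-0.29,-0.73,0,0.127,40],[-0.29,-0.73,0,0.127,40],[-0.29,-0.73,0,0.127,40]]'
python3 snap.py w8
```

```text
clock: 16.7
tool_pos: [0.5861, -0.014, 0.1304]
orientation: [180.0, 0.0, -53.4]
force: [-0.7, 0.1, -0.1]
opening: 0.04
[ 0.6326562  -0.07696589  0.28924937] [-1.66324162e+01 -2.68154958e-02 -1.43308896e+02] [ 0.58613943 -0.01396933  0.13056991] [ 1.79979064e+02  7.64250653e-03 -5.34355587e+01]
```

View pics/w8.png

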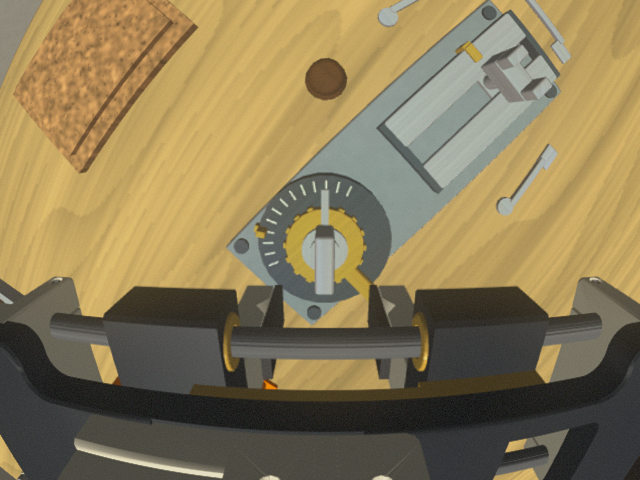

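```bash
python3 - <<'E'
import cv2
a=cv2.imread("pics/w8.png")
cv2.imwrite("pics/w8a.png",cv2.resize(a[165:310,245:400],None,fx=4,fy=4,interpolation=cv2.INTER_CUBIC))
E
```

```text
(no output)
```

View pics/w8a.png

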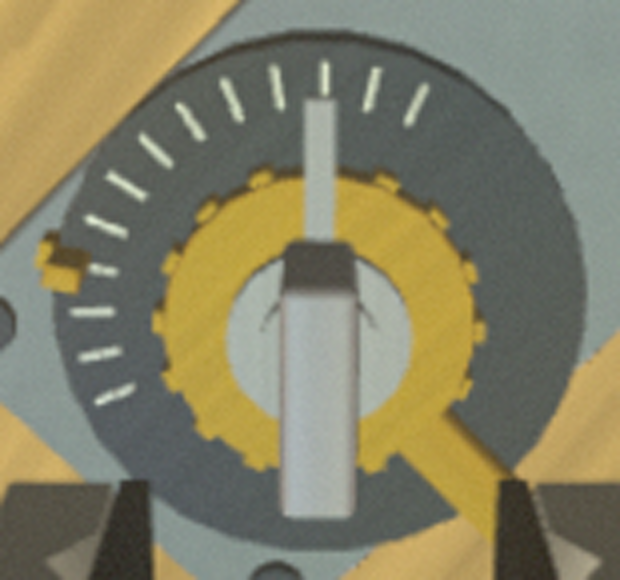

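```bash
cat > ovc.py <<'E'
from h import *
def ov(name,pf,ka,ca,box,sc,out):
    w=pickle.load(open(name+".pkl","rb"));x0,y0,x1,y1=box
    im=cv2.resize(w["img"][y0:y1,x0:x1],None,fx=sc,fy=sc,interpolation=cv2.INTER_CUBIC)
    def P(L,col,cl=True):
        q=projw(w,body(pf,np.array(L)/1000)); q=((q-[x0,y0]+.5)*sc).astype(int); cv2.polylines(im,[q],cl,col,1)
    r=lambda a,x,y,z:(x*np.cos(a)-y*np.sin(a),85+x*np.sin(a)+y*np.cos(a),z)
    for z,col in((26,(255,0,0)),(40,(0,0,255))): P([r(ca,43,2.5,z),r(ca,53,2.5,z),r(ca,53,-2.5,z),r(ca,43,-2.5,z)],col)
    P([r(ka,0,0,45),r(ka,42,0,45)],(0,255,0)); 
    P([r(ka,19,6,78),r(ka,19,-6,78),r(ka,-19,-6,78),r(ka,-19,6,78)],(0,255,0))
    P([r(t,50,0,26) for t in np.linspace(0,6.28,60)],(255,0,255))
    cv2.imwrite(out,im)
if __name__=="__main__":
    pf=[.5729,-.0973,-.156]
    ov("w3",pf,-.785,.55,(295,70,415,215),5,"pics/o4.png"); ov("w8",pf,-.785,.55,(245,165,400,310),4,"pics/o5.png")
E
python3 ovc.py
```

```text
(no output)
```

View pics/o4.png

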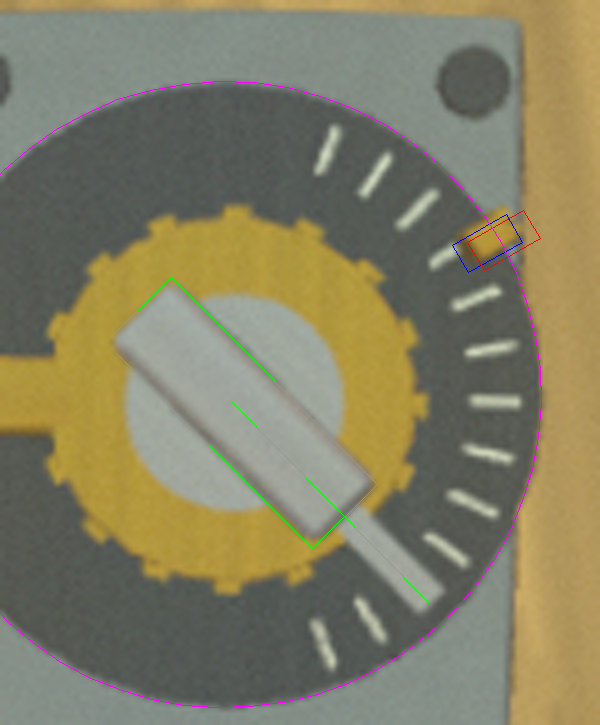

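View pics/o5.png

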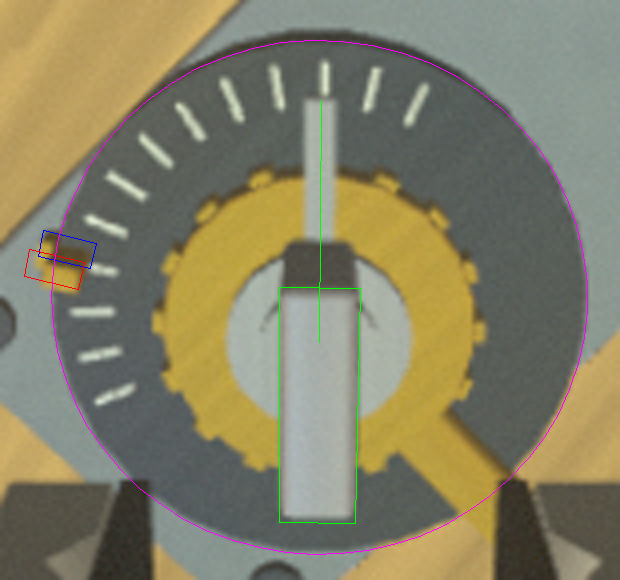

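```bash
python3 -m creep '[[0,0,0.2,-0.001,40],[0,0,0.5,-0.001,40],[0,0,0.75,-0.001,40],[0,-0.005,0.81,-0.001,40],[0,-0.005,0.81,-0.001,40],[0,-0.005,0.81,-0.001,5],[0,-0.005,0.81,-0.001,5],[0,-0.005,0.81,-0.001,5]]'
python3 -m creep '[[0,0,0,0,5],[0,0,0,0,5],[0,0,0,0,5],[0,0,0,0,5],[0,0,0,0,5],[0,0,0,0,5],[0,0,0,0,5],[0,0,0,0,5]]'
```

```text
clock: 17.42
tool_pos: [0.5879, -0.0128, 0.0515]
orientation: [-179.9, -0.1, -53.3]
force: [-1.2, 0.1, -0.0]
opening: 0.0253
clock: 18.08
tool_pos: [0.5866, -0.0133, 0.0508]
orientation: [180.0, -0.0, -53.3]
force: [-2.1, -1.2, 6.3]
opening: 0.0118
```

```bash
python3 -m creep '[[0,0,-0.015,-0.03,5],[0,0,-0.015,-0.07,5],[0,0,-0.015,-0.11,5],[0,0,-0.015,-0.15,5],[0,0,-0.015,-0.19,5],[0,0,-0.015,-0.23,5],[0,0,-0.015,-0.27,5],[0,0,-0.015,-0.3,5]]'
python3 -m creep '[[0,0,0,-0.03,5],[0,0,0,-0.06,5],[0,0,0,-0.09,5],[0,0,0,-0.12,5],[0,0,0,-0.12,5],[0,0,0,-0.12,5],[0,0,0,-0.12,5],[0,0,0,-0.12,5]]'
python3 snap.py w9
```

```text
clock: 18.75
tool_pos: [0.5869, -0.0127, 0.0508]
orientation: [-180.0, -0.0, 1.1]
force: [2.2, 0.7, -7.4]
opening: 0.0121
clock: 19.42
tool_pos: [0.5868, -0.0125, 0.0509]
orientation: [-180.0, -0.0, 22.2]
force: [3.3, 4.7, -10.0]
opening: 0.0118
[0.65890786 0.01602089 0.20974239] [-1.66179533e+01 -9.62066730e-03 -6.77211536e+01] [ 0.58685571 -0.01249671  0.05090589] [-1.79974130e+02 -2.16526018e-02  2.22029559e+01]
```

View pics/w9.png

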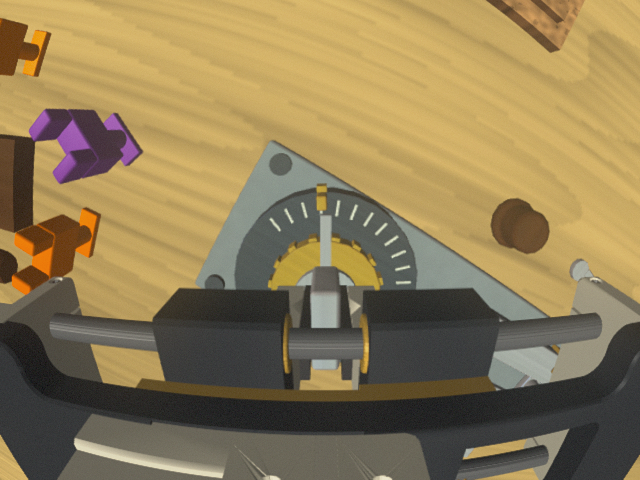

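```bash
python3 - <<'E'
from ovc import ov
import numpy as np
ov("w9",[.5729,-.0973,-.156],np.radians(22.2)+.156,.565,(270,170,380,270),6,"pics/o6.png")
E
```

```text
(no output)
```

View pics/o6.png

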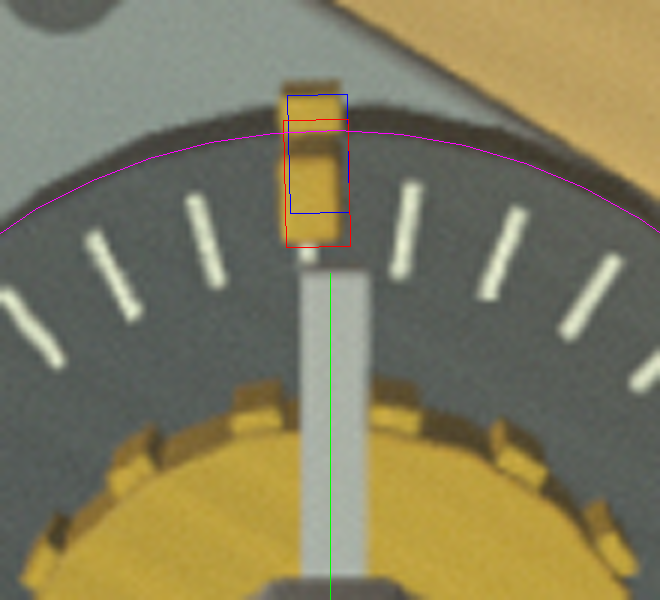

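Pointer is at u=334 in the crop and the clip at 309, so it needs about 2.7° more counter-clockwise.

```bash
python3 -m creep '[[0,0,0,-0.005,5],[0,0,0,-0.01,5],[0,0,0,-0.015,5],[0,0,0,-0.015,5],[0,0,0,-0.015,5],[0,0,0,-0.015,5],[0,0,0,-0.015,5],[0,0,0,-0.015,5]]'
python3 snap.py w10
python3 - <<'E'
from ovc import ov
import numpy as np
ov("w10",[.5729,-.0973,-.156],.58,.58,(270,170,380,270),6,"pics/o7.png")
E
```

```text
clock: 20.13
tool_pos: [0.5868, -0.0125, 0.0509]
orientation: [-180.0, -0.0, 24.9]
force: [4.2, 4.9, -10.0]
opening: 0.0121
[0.65742145 0.019434   0.20974393] [-1.66185944e+01 -9.38923745e-03 -6.49929049e+01] [ 0.58683377 -0.01247318  0.05087505] [-1.79973249e+02 -2.10962640e-02  2.49163882e+01]
```

View pics/o7.png

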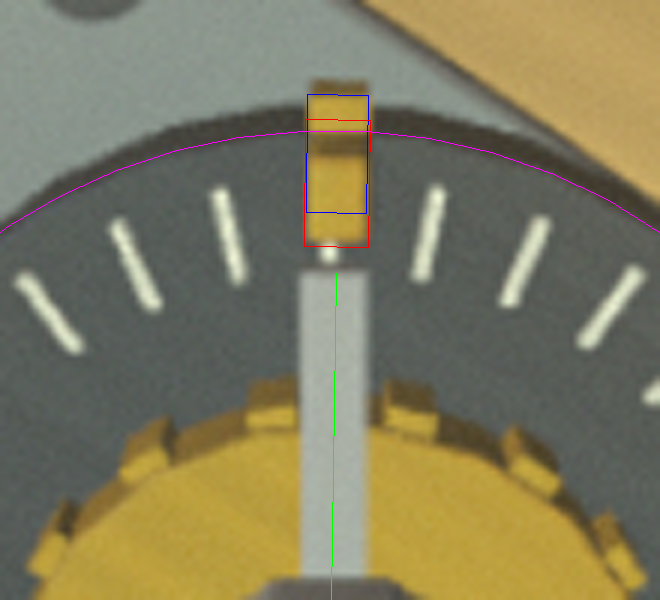

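Pointer (335) and clip (336) are aligned. Releasing and lifting.

```bash
python3 -m creep '[[0,0,0,0,14],[0,0,0,0,18],[0,0,0,0,26],[0,0,0,0,36],[0,0,0,0,40],[0,0,0,0,40],[0,0,0,0,40],[0,0,0,0,40]]'
python3 -m creep '[[0,0,-0.1,0,40],[0,0,-0.3,0,40],[0,0,-0.6,0,40],[0,0,-0.9,0,40],[0,0,-0.9,0,40],[0,0,-0.9,0,40],[0,0,-0.9,0,40],[0,0,-0.9,0,40]]'
python3 snap.py w11
python3 - <<'E'
from ovc import ov
import numpy as np
ov("w11",[.5729,-.0973,-.156],.58,.58,(245,130,405,310),4,"pics/o8.png")
E
```

```text
clock: 20.85
tool_pos: [0.5867, -0.013, 0.0513]
orientation: [180.0, 0.0, 25.0]
force: [-0.4, -0.1, 0.1]
opening: 0.04
clock: 21.52
tool_pos: [0.586, -0.0131, 0.1406]
orientation: [-180.0, 0.1, 25.0]
force: [0.4, 0.3, 0.4]
opening: 0.0401
[0.65683945 0.01905937 0.2993575 ] [-1.67141694e+01 -1.26423964e-02 -6.49034879e+01] [ 0.58604391 -0.01309822  0.14036647] [-1.79975800e+02  9.96442907e-02  2.50034500e+01]
```

View pics/o8.png

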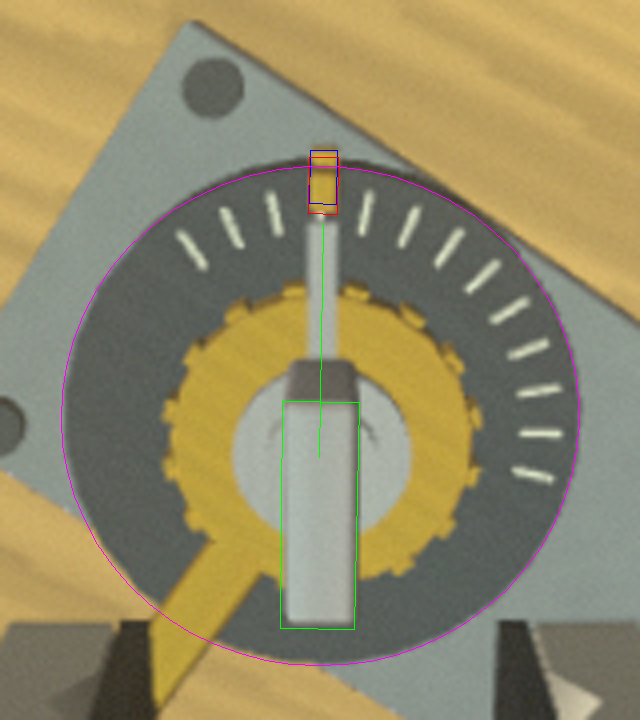

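View pics/w11.png

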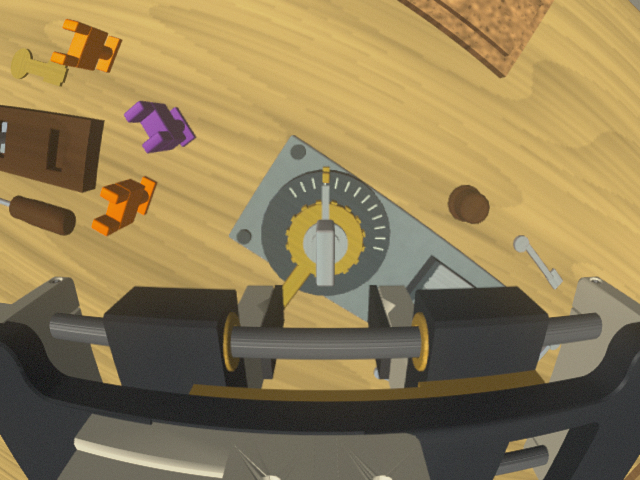

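```bash
python3 -m creep '[[-0.15,-0.1,0,0.03,36],[-0.3,-0.2,0,0.07,36],[-0.45,-0.3,0,0.11,36],[-0.543,-0.373,0,0.15,36],[-0.543,-0.373,0,0.19,36],[-0.543,-0.373,0,0.192,36],[-0.543,-0.373,0,0.192,36],[-0.543,-0.373,0,0.192,36]]'
python3 snap.py w12
```

```text
clock: 22.23
tool_pos: [0.5219, -0.0022, 0.1408]
orientation: [180.0, 0.0, -9.3]
force: [0.2, -0.1, 0.6]
opening: 0.0359
[ 0.59882997 -0.0153795   0.29959421] [-1.66618102e+01 -4.61045387e-02 -9.92259293e+01] [ 0.52193395 -0.00218906  0.14082362] [ 1.79975992e+02  3.90816082e-02 -9.36364146e+00]
```

View pics/w12.png

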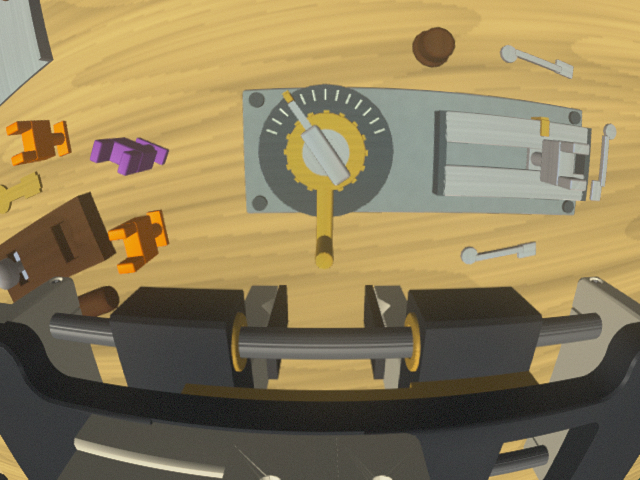

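```bash
python3 -m creep '[[0,0,0.2,0,36],[0,0,0.5,0,36],[0,0,0.8,0,36],[0,0,0.92,0,36],[0,0,0.92,0,36],[0,0,0.92,0,36],[0,0,0.92,0,5],[0,0,0.92,0,5]]'
python3 -m creep '[[0,0,0,0,5],[0,0,0,0,5],[0,0,0,0,5],[0,0,0,0,5],[0,0,0,0,5],[0,0,0,0,5],[0,0,0,0,5],[0,0,0,0,5]]'
python3 - <<'E'
import numpy as np
from plant import ctrl
o=ctrl.get_obs();t=np.array(o["tool_pos"]);yw=np.radians(o["orientation"][2]);print(t,o["orientation"],o["force"])
ax=np.array([.5861,-.0133]);v=t[:2]-ax;print(np.hypot(*v),np.arctan2(v[1],v[0])+.156)
for d in np.arange(5,75,5):
    a=-np.radians(d);Rm=np.array([[np.cos(a),-np.sin(a)],[np.sin(a),np.cos(a)]]);s=Rm@v-v
    print(d,round(s@[np.cos(yw),np.sin(yw)]*10,3),round(s@[np.sin(yw),-np.cos(yw)]*10,3),round(d/180,3))
E
```

```text
clock: 22.95
tool_pos: [0.5229, -0.0018, 0.0505]
orientation: [-179.9, -0.1, -9.5]
force: [-0.3, -0.0, -0.0]
opening: 0.0276
clock: 23.62
tool_pos: [0.5223, -0.0018, 0.0501]
orientation: [-180.0, -0.1, -9.5]
force: [-1.6, 1.8, 6.6]
opening: 0.0111
[ 0.52228949 -0.00183803  0.05005062] [-1.79968164e+02 -6.81032247e-02 -9.52162998e+00] [-1.64443634  1.77043919  6.62959454]
0.06483176566087366 3.1198628649406865
5 0.003 -0.056 0.028
10 0.011 -0.112 0.056
15 0.024 -0.168 0.083
20 0.042 -0.221 0.111
25 0.064 -0.273 0.139
30 0.091 -0.323 0.167
35 0.122 -0.37 0.194
40 0.156 -0.415 0.222
45 0.195 -0.456 0.25
50 0.237 -0.494 0.278
55 0.283 -0.528 0.306
60 0.331 -0.558 0.333
65 0.381 -0.583 0.361
70 0.434 -0.604 0.389
```

```bash
python3 -m creep '[[0.003,-0.056,0,0.028,5],[0.011,-0.112,0,0.056,5],[0.024,-0.168,0,0.083,5],[0.042,-0.221,0,0.111,5],[0.064,-0.273,0,0.139,5],[0.091,-0.323,0,0.167,5],[0.122,-0.37,0,0.194,5],[0.156,-0.415,0,0.222,5]]'
python3 - <<'E'
import numpy as np
from plant import ctrl
o=ctrl.get_obs();v=o["tool_pos"][:2]-np.array([.5861,-.0133]);print(np.hypot(*v),np.arctan2(v[1],v[0])+.156,o["orientation"],o["force"])
E
```

```text
clock: 24.28
tool_pos: [0.5439, 0.0364, 0.05]
orientation: [180.0, -0.0, -49.7]
force: [-2.5, 0.5, 8.3]
opening: 0.0107
0.06520339054015312 2.4310355186163712 [ 1.79989255e+02 -7.85298570e-05 -4.97229851e+01] [-2.48259594  0.47601817  8.28234186]
```

```bash
python3 -m creep '[[0.003,-0.056,0,0.028,5],[0.011,-0.112,0,0.056,5],[0.024,-0.168,0,0.083,5],[0.042,-0.221,0,0.111,5],[0.055,-0.252,0,0.128,5],[0.055,-0.252,0,0.128,5],[0.055,-0.252,0,0.128,5],[0.055,-0.252,0,0.128,5]]'
python3 - <<'E'
import numpy as np
from plant import ctrl
o=ctrl.get_obs();v=o["tool_pos"][:2]-np.array([.5861,-.0133]);print(np.hypot(*v),np.arctan2(v[1],v[0])+.156,o["orientation"],o["force"])
E
```

```text
clock: 24.95
tool_pos: [0.5677, 0.0494, 0.0501]
orientation: [-179.9, 0.0, -72.5]
force: [-2.2, 4.0, 5.6]
opening: 0.0112
0.06530325851254376 2.0116728494215295 [-1.79863095e+02  2.85043039e-02 -7.25189260e+01] [-2.17723752  3.98355102  5.60287444]
```

```bash
python3 -m creep '[[0,-0.011,0,0.006,5],[0,-0.022,0,0.011,5],[0,-0.022,0,0.011,5],[0,-0.022,0,0.011,5],[0,-0.022,0,0.011,5],[0,-0.022,0,0.011,5],[0,-0.022,0,0.011,5],[0,-0.022,0,0.011,5]]'
python3 - <<'E'
import numpy as np
from plant import ctrl
o=ctrl.get_obs();v=o["tool_pos"][:2]-np.array([.5861,-.0133]);print(np.hypot(*v),np.arctan2(v[1],v[0])+.156,o["orientation"],o["force"])
E
```

```text
clock: 25.62
tool_pos: [0.5688, 0.0497, 0.0501]
orientation: [-180.0, 0.0, -74.5]
force: [-5.1, 3.6, 8.3]
opening: 0.011
0.06530646724928181 1.9953874067878223 [-1.79969067e+02  2.89514744e-02 -7.44992866e+01] [-5.06841225  3.57975605  8.31608093]
```

```bash
python3 -m creep '[[0,-0.01,0,0,5],[0,-0.02,0,0,5],[0,-0.03,0,0,5],[0,-0.03,0,0,5],[0,-0.03,0,0,5],[0,-0.03,0,0,5],[0,-0.03,0,0,5],[0,-0.03,0,0,5]]'
python3 - <<'E'
import numpy as np
from plant import ctrl
o=ctrl.get_obs();v=o["tool_pos"][:2]-np.array([.5861,-.0133]);print(np.hypot(*v),np.arctan2(v[1],v[0])+.156,o["orientation"],o["force"])
E
python3 snap.py w13
```

```text
clock: 26.28
tool_pos: [0.5689, 0.0497, 0.0499]
orientation: [179.8, 0.0, -74.5]
force: [-14.2, 4.1, 16.2]
opening: 0.0111
0.06530955338970862 1.9938087396465891 [ 1.79751142e+02  3.35910735e-02 -7.45349911e+01] [-14.24948322   4.07311198  16.16767411]
[ 0.5905068  -0.02570564  0.20871734] [ -16.65857158   -0.2205594  -164.4390081 ] [0.56890945 0.04970633 0.04995616] [ 1.79757948e+02  3.27510012e-02 -7.45302143e+01]
```

View pics/w13.png

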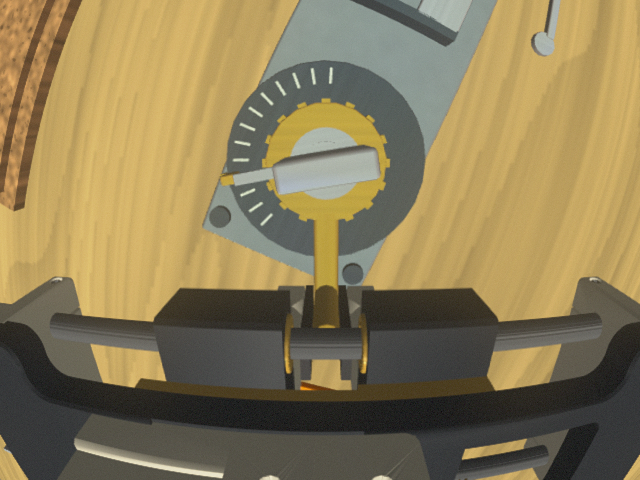

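The ring is hard against its stop: 14 N with no further motion, at an angle of ~1.99 rad. Releasing.

```bash
python3 -m creep '[[0,0,0,0,14],[0,0,0,0,20],[0,0,0,0,30],[0,0,0,0,36],[0,0,0,0,36],[0,0,0,0,36],[0,0,0,0,36],[0,0,0,0,36]]'
python3 -m creep '[[0,0.03,-0.05,0,36],[0,0.03,-0.3,0,36],[0,0.03,-0.6,0,36],[0,0.03,-0.9,0,36],[0,0.03,-1,0,36],[0,0.03,-1,0,36],[0,0.03,-1,0,36],[0,0.03,-1,0,36]]'
python3 snap.py w14; python3 snap.py sc14 scene; python3 snap.py sd14 side
```

```text
clock: 27.0
tool_pos: [0.5718, 0.0498, 0.0492]
orientation: [180.0, -0.0, -74.5]
force: [0.6, -0.2, 0.6]
opening: 0.0355
clock: 27.67
tool_pos: [0.5681, 0.0489, 0.1484]
orientation: [179.9, 0.0, -74.5]
force: [-0.9, -0.3, -0.0]
opening: 0.036
[ 0.58918191 -0.02659745  0.30724434] [-1.66398975e+01 -4.76821586e-02 -1.64450471e+02] [0.56799662 0.04879505 0.1480981 ] [ 1.79886893e+02  7.41992456e-04 -7.45405589e+01]
[ 1.15742725 -0.21938625  0.81321664] [40.79329859 -0.67188953 69.88129933] [0.56805305 0.0488029  0.14797362] [ 1.79869825e+02 -6.37984033e-03 -7.45356084e+01]
[ 0.42989751 -0.61349749  0.43595555] [ 61.34242382   0.50002927 -11.52121223] [0.56818027 0.04885333 0.14803635] [ 1.79874071e+02 -9.90459607e-03 -7.45316069e+01]
```

View pics/w14.png

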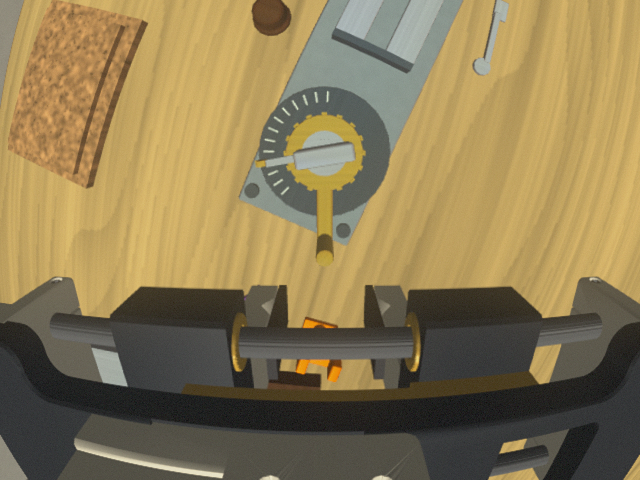

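View pics/sc14.png

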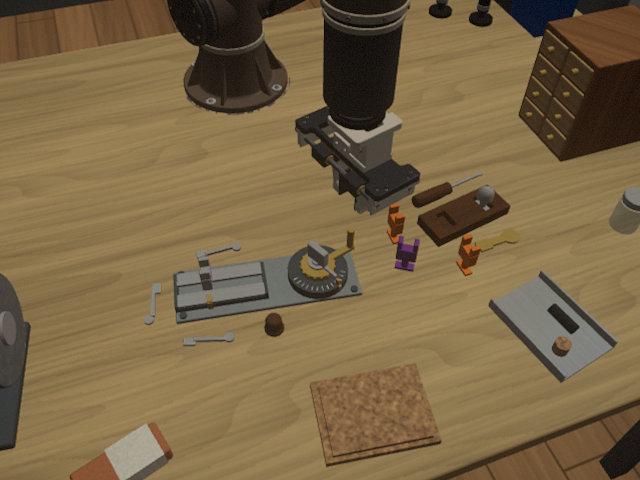

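```bash
python3 - <<'E'
from ovc import ov
from h import *
ov("w14",[.5729,-.0973,-.156],.58,.58,(230,80,400,275),3,"pics/o9.png")
w=pickle.load(open("w14.pkl","rb"));pf=[.5729,-.0973,-.156]
for a in(2.0,2.03,2.06):print(a,projw(w,body(pf,[.066*np.cos(a),.085+.066*np.sin(a),.078])))
im=cv2.imread("pics/o9.png");b=cv2.imread("pics/sc14.png")[225:330,165:375]
cv2.imwrite("pics/o10.png",cv2.resize(b,None,fx=3.8,fy=3.8,interpolation=cv2.INTER_CUBIC))
E
```

```text
2.0 [[324.45479665 258.15318733]]
2.03 [[327.4876163 258.1040812]]
2.06 [[330.51788353 257.96835303]]
```

View pics/o9.png

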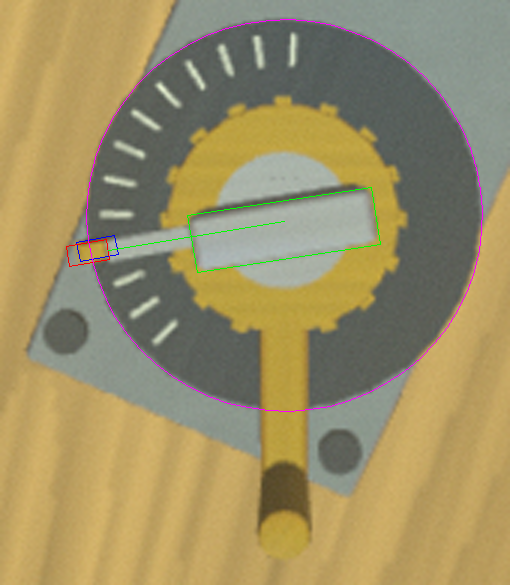

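View pics/o10.png

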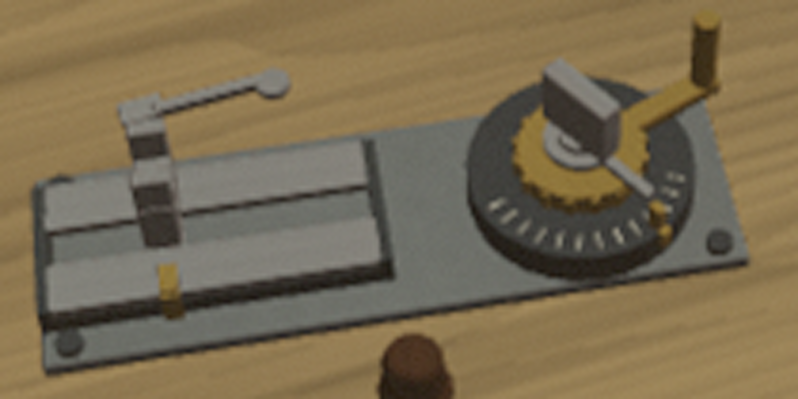

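Everything checks out: the pointer is on the clip, the peg reads 2.00 rad (the stop), and the rest is crosswise level with the index clip. Handing in.

```bash
python3 -c "
from plant import workorder
print(workorder.close_job())"
```

```text
the job is handed in; nothing more can be done
None
```

The job is done and handed in at about 28 s on the robot clock.

**What I did:** I took the steel forked rest from the rack and lowered its foot into the rail slot level with the index clip. I twisted it a quarter turn and released it. I then turned the knob about 80° counter-clockwise onto the setting clip, and swung the lock-ring peg clockwise to its stop.

**Last checks, with the gripper lifted clear:**
- **Rest:** it stands crosswise in the slot, level with the index clip to within about 1–2 mm. The lips hide the ends of the foot, so I judged the lock from the twist angle and the camera views.
- **Pointer:** in the last close-up before release it matched the clip to within about 0.1 mm, and the wider views after the ring was swung showed it still there.
- **Lock ring:** the peg did not move any further under about 14 N, and the last picture puts it at 2.00 rad, which is the stop.
- **Other items:** the spare, the look-alikes and the other bench items looked unmoved in the final scene picture. I checked that by eye and did not measure it.

**What disagreed:**
- **Setting clip direction:** the first estimates ranged from 0.52 to 0.60 rad, so I set the pointer by the close-up view, which gave about 0.58.
- **Side forces:** while gripping the knob and the peg I read up to about 16 N vertically and 14 N sideways, which I could not fully explain. These stayed well under the limits.

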